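# Tip a parcel label-up and measure it on the parcel board

### The arm

A 7-joint arm with a two-finger parallel gripper is mounted at the origin on the work surface. World frame = base frame: x ahead of the robot, y to its left, z up, the work surface at z = 0. Lengths are in m, angles in rad, forces in N, time in s.
With the tool pointing down it reaches from about 0.425 to 0.95 m from the base axis. Payload 4.7 kg.
Tool frame: the origin (TCP) lies midway between the tips of the shut fingers; the grasp point (between the pads) lies 19 mm behind it; x points along the fingers, y is the direction in which the jaws open and shut, and the axes are right-handed (so a half turn about x gives the same grasp; the last joint's range is limited). The gripper opens to 87 mm and grips with 3 to 60 N. Pads are 19 mm wide; open, the fingers measure 117 mm over their backs; the gripper's body (75 mm by 190 mm) begins 51 mm behind the grasp point.
Start: joints at [1.26, 0.469, -0.049, 1.532, 0.024, 1.141, -0.082], TCP at [0.188, -0.648, 0.201] pointing down, gripper open.
Joint ranges: [-2.59, 2.59], [-0.33, 1.99], [-1.39, 1.29], [0.1, 2.45], [-1.04, 4.18], [0.21, 1.99], [-2.66, 2.66]. Speed limits (rad/s): [2.57, 2.57, 3.14, 3.14, 3.14, 3.14, 3.14].

### API

Orientations are given as a unit quaternion [x, y, z, w].
In Python, from rig import r gives the robot as it stands.
- The arm moves only by the tool step_arm, never from a script. Its argument "moves" is a list of rows, each an object with "gripper": the opening, from -1 (shut) to 1 (fully open); "translation": the shift along the tool's x, y, z scaled (see below), a list of three; "twist": the turn about the tool's x scaled (see below). A call has 1 to 10 rows; each row shifts and turns the commanded pose from where the row before left it, along the tool's axes as they then stand; what a row does not reach is not made up. The controller multiplies each number of a shift by 0.75 m and each number of a turn by pi/4 rad. A row lasts 1/12 s, in which the tool goes at most 41.7 mm and 7.16 degrees, less where a joint would pass 70% of its speed; a pose out of reach is approached as far as the arm can. A call with a number of a shift or a turn outside -1 to 1 is refused whole. A call with a gripper value outside its range is refused whole. The fingers move at their own pace and stop on an object; "squeeze" is the grip in N (left out, the last holds). Time passes only in rows, so rows that do not move let the fingers close. It gives the time, the measured TCP pose, the force and the opening at its end, in the units of the state.
- r.sense(): the state, without advancing time (a new reading comes with each control period).
- r.capture(name): name is "scene" or "side" or "wrist"; returns the picture (480x640x3 uint8, blue, green, red); there is no depth.
- r.get_calibration(name): a dict with "mtx" (3x3 intrinsics, pixels), "k1" (the pictures are not rectified: a ray, as slopes to the right and down, at radius r is drawn at 1 + k1 r^2 times it, then the intrinsics apply), "R" (3x3) and "t" (3): a world point X has camera coordinates R X + t; the wrist camera has in their place "tool_from_camera" (4x4, takes a point from camera to tool coordinates, whose origin is the TCP and whose axes are the tool frame's). Camera axes: x right, y down, z forward; pixel columns grow to the right and rows downward; lengths in m; the calibration is good to about 2 mm. A picture is of the moment at which its call begins: read the wrist's pose just before it. get_calibration takes no time and is no camera call.
- r.sign_off(): hands the job in, once; it reports no verdict.
The state is a dict: "clock": time; "joint_pos": joint angles; "joint_velocities": joint speeds; "effort": joint torques, N m; "tcp_pos": TCP position; "orientation": TCP orientation; "contact_force": force on the tool from outside, world axes, zero at the start; "ft_torque": the same for the moment, N m; "gripper_width": finger opening in m.
Only numpy, scipy, OpenCV 4.12 (cv2) and the standard library are available. Lean on these libraries where they do the work, as an engineer would, in place of code of your own. Each camera call takes 0.05 s, during which the arm holds its last target.

### The job

On the parcel measuring board, tip the standing orange-labelled carton over onto its plain back by pushing high on its labelled side, so that the label ends up on top; do not lift it. Press it square against the back fence, then slide the red cursor up until it presses the carton against the end stop, each time feeling it come home and holding it there for a moment with a kilo or two of push (three dent the cardboard), and leave carton and cursor snug there with your hand away. Leave everything else on the bench where it is.

Things in the scene. Friction and masses are not known exactly. Their poses are not given: they have to be found in the camera images.
- carton: Brown carton, 100 wide (x) by 65 thick (y) by 180 mm tall (z), 0.4-0.8 kg, standing on a small end on the plate. Origin: centre of that end. Its +y side, with the label, faces the cursor at first (within 0.25 rad of the board's +y). Tipped on its back (-y), its y points up, its z to the end stop, its x to the back fence. It slides easily (friction 0.25-0.4): pushed below 130 mm it may slide, not tip.
- carton_label (a point): Centre of the labelled face of the carton (white paper with an orange bar; an orange flag of it folds over onto the upper end), 90 mm above the base, 32.5 mm from the carton's axis; axes as the carton.
- carton_side (a point): Centre of the carton's +x narrow side (65 by 180 mm), the one that goes against the back fence; axes as the carton.
- carton_top (a point): Centre of the carton's upper end, 180 mm from its origin, the end that goes against the end stop; axes as the carton.
- board: Fixed measuring board: white plate 340 (x) by 670 (y) by 12 mm thick, plate top 12 mm above the bench; origin at bench level, 370 mm from the plate edge at its -y end and 300 mm from the other, mid-width. Its +x points to the back fence (away from the robot), its -y to the end stop. Stands at a yaw of up to about 0.12 rad.
- back_fence: Fixed aluminium rail along the plate's far edge, 45 mm high above the plate, 22 mm thick, with a yellow rule on top. Origin on its inner face at plate level, abreast of the board origin; axes as the board; the carton side goes against its inner face, x = 0 of this frame, coming from -x.
- stop_slots: Two slots let flush into the plate at its -y end, in which the aluminium end stop is clamped with thumbscrews: a bar 250 mm long in x, 45 mm high. Origin: plate level, middle of the plate's -y edge; axes as the board. The stop's inner face (towards +y) is clamped anywhere from 55 to 135 mm on the +y side of this origin: its place is not measured, feel for it (or see it).
- cursor: Red sliding cursor that rides on the back fence and runs along the board's y, with 340 mm or more of run towards the end stop; needs about 2 N to slide, stays where it is left. Origin at plate level in the middle of its measuring face, a flat blade 125 mm long in x and 56 mm high which looks to -y; axes as the board. Blade 12 mm thick; behind it (+y) a foot and two ribs up to 44 mm high, ending 68 mm behind the face; its saddle on the fence is 76 mm high.
- cursor_tab (a point): Top centre of the cursor's black upright push tab: 44 mm (x) by 14 mm (y), standing 45 mm behind the measuring face; its top is 80 mm above the plate and its upper 36 mm stands clear above ribs and blade (24 mm above the blade).
- knife: Yellow closed safety knife lying on the near left corner of the plate, 30 by 125 by 16 mm: leave it.
- done_carton: Carton with a green-barred label on the bench beyond the end stop, 160 by 70 by 120 mm tall: leave it.
- tape_roll: Roll of brown parcel tape lying on the bench at the left, 110 mm across, 48 mm high: leave it.
- coil: Black ignition coil at the left, 100 by 42 by 75 mm: leave it.
- housing: Aluminium thermostat housing at the left, 100 mm wide, 60 mm high: leave it.
- pen_cup: Blue plastic cup at the left, 76 mm across, 95 mm high: leave it.
Things that resemble listed ones, but are neither listed nor needed, are in the scene too. What is shaped like the carton but purple is not meant.

How it is judged:
By the outcome, as a careful person would: the job done as asked, in the order asked, and still so for the second after the job is handed in, with the robot touching nothing.
It also fails if it takes over 72 s, if anything falls off the work surface, if the arm or the gripper's body presses on something with over 40 N, if the wrist force passes 120 N, or if a joint passes its speed limit or range.

## Working session

There is one attempt and no reset: what is moved stays moved. The work goes in short steps, Python scripts to look and compute and a tool call to move; the robot and the scene stay as the last step left them, time stands still between calls to the robot, and variables do not carry over. Pictures are saved under pics/ and viewed, and the job is handed in when it is done.

Besides the shell and the picture viewer there is one more tool, called after "Request:" as a command line: name --argument value ..., lists and objects as JSON in quotes. step_arm: Moves the arm, as the interface text tells. Shifts and turns lie within -1 to 1; 1 stands for 0.75 m of shift or pi/4 rad of turn. Its arguments: {"type":"object","properties":{"moves":{"type":"array","items":{"type":"object","properties":{"gripper":{"type":"number"},"translation":{"type":"array","items":{"type":"number","minimum":-1,"maximum":1}},"twist":{"type":"number","minimum":-1,"maximum":1}}}},"squeeze":{"type":"number"}},"required":["moves"]}

```bash
ls; mkdir -p pics
python3 - <<'E'
from rig import r
import cv2,json
s=r.sense();print(s)
for n in("scene","side","wrist"):
    cv2.imwrite(f"pics/{n}0.png",r.capture(n));print(n,r.get_calibration(n))
E
```

```text
pics
{'clock': 0.0, 'joint_pos': array([ 1.26009616,  0.46948214, -0.04860263,  1.53368278,  0.0241001 ,
        1.14099405, -0.08231882]), 'joint_velocities': array([ 5.66681573e-04, -3.85601671e-05,  1.75829384e-04,  5.87977806e-04,
       -1.09028642e-03, -1.48390005e-03, -1.16257953e-04]), 'effort': array([ 1.13151676e-03, -5.07980168e+01, -8.10591574e-02, -2.36162442e+01,
       -6.16424647e-02,  3.78860347e-02,  1.75099362e-04]), 'tcp_pos': array([ 0.18754304, -0.64775859,  0.20007678]), 'orientation': array([-0.69997569, -0.09999834,  0.70022038, -0.09861934]), 'contact_force': array([ 0.13330984, -0.15477623,  0.49513658]), 'ft_torque': array([-0.03492612, -0.01023931,  0.05203301]), 'gripper_width': 0.08669815483925819}
scene {'mtx': array([[618.59195473,   0.        , 321.23576925],
       [  0.        , 618.59195473, 233.94571251],
       [  0.        ,   0.        ,   1.        ]]), 'k1': -0.109717493798049, 'R': array([[ 0.87204436,  0.48942521,  0.00126499],
       [ 0.38087347, -0.67700215, -0.62976463],
       [-0.30736629,  0.54966449, -0.77678498]]), 't': array([-0.
[... 330 characters left out ...]
50854e-01, -7.04573054e-01],
       [ 4.31587411e-01, -5.56916313e-01, -7.09631262e-01]]), 't': array([0.46018691, 0.31776999, 1.29890951])}
wrist {'mtx': array([[348.4309804 ,   0.        , 315.94653426],
       [  0.        , 348.4309804 , 239.09826023],
       [  0.        ,   0.        ,   1.        ]]), 'k1': -0.037411984371493734, 'tool_from_camera': array([[-3.75233510e-04, -2.57973774e-01,  9.66151847e-01,
        -1.84216292e-01],
       [ 9.99999717e-01,  5.32848171e-04,  5.30655982e-04,
         2.24941977e-04],
       [-6.51707571e-04,  9.66151773e-01,  2.57973501e-01,
        -7.09436956e-02],
       [ 0.00000000e+00,  0.00000000e+00,  0.00000000e+00,
         1.00000000e+00]])}
```

View pics/scene0.png

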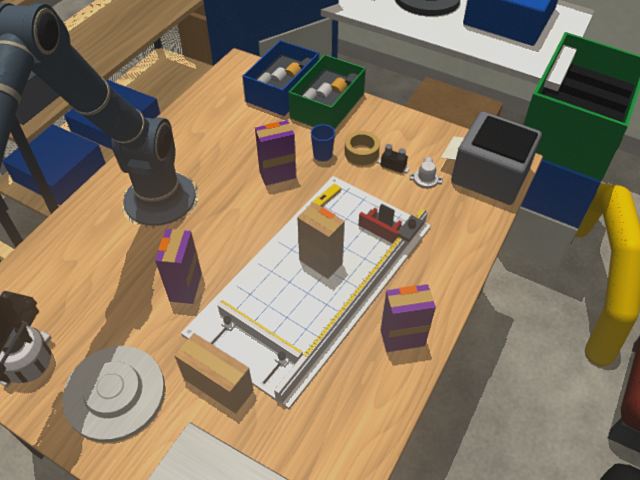

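View pics/side0.png

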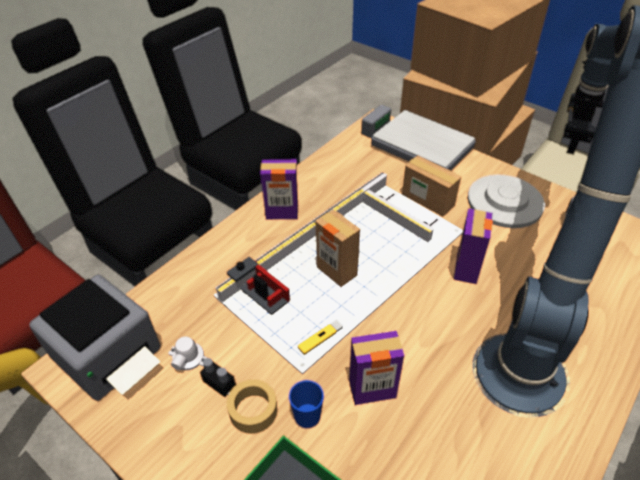

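Run:
```python
from scipy.spatial.transform import Rotation as R
print(R.from_quat([-0.69997569, -0.09999834,  0.70022038, -0.09861934]).as_matrix().round(3))
```

```text
[[-0.001  0.278 -0.961]
 [ 0.002 -0.961 -0.278]
 [-1.    -0.002  0.   ]]
```

The pictures show the board, the carton standing mid-plate at about (321,240) in scene and (337,248) in side, the cursor beyond it, and the end stop near the done carton. I'll zoom in for corners.

```bash
cat > h.py <<'E'
import numpy as np,cv2
from rig import r
from scipy.spatial.transform import Rotation as Rot
C={n:r.get_calibration(n) for n in("scene","side")}
def undist(c,u,v):
    k=c["mtx"];d=np.array([c["k1"],0,0,0,0.])
    p=cv2.undistortPoints(np.array([[[u,v]]],float),k,d)[0,0]
    return np.array([p[0],p[1],1])
def atz(n,u,v,z):
    c=C[n];o=-c["R"].T@c["t"];d=c["R"].T@undist(c,u,v)
    return o+d*(z-o[2])/d[2]
def proj(n,X):
    c=C[n];X=np.atleast_2d(X)
    return cv2.projectPoints(X.astype(float),cv2.Rodrigues(c["R"])[0],c["t"],c["mtx"],np.array([c["k1"],0,0,0,0.]))[0][:,0]
def crop(f,x0,y0,w,h,s,out):
    im=cv2.imread(f)[y0:y0+h,x0:x0+w];im=cv2.resize(im,None,fx=s,fy=s,interpolation=cv2.INTER_CUBIC)
    for i in range(0,w,20):cv2.putText(im,str(x0+i),(i*s,10),0,.35,(0,0,255),1);im[:6,i*s]=0
    for i in range(0,h,20):cv2.putText(im,str(y0+i),(0,i*s+4),0,.35,(0,0,255),1)
    cv2.imwrite(out,im)
E
python3 - <<'E'
from h import *
crop("pics/scene0.png",170,170,270,240,3-1,"pics/z1.png") if 0 else crop("pics/scene0.png",280,170,160,130,5,"pics/z1.png")
crop("pics/scene0.png",170,290,160,120,5,"pics/z2.png")
crop("pics/side0.png",210,200,160,120,5,"pics/z3.png")
crop("pics/side0.png",310,160,160,120,5,"pics/z4.png")
crop("pics/side0.png",210,265,160,120,5,"pics/z5.png")
E
```

```text
(no output)
```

View pics/z1.png

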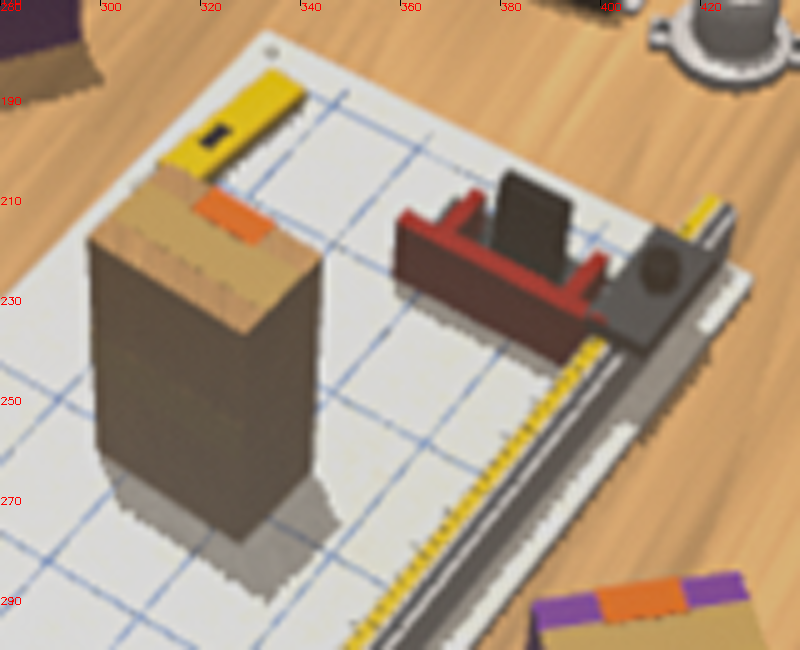

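View pics/z2.png

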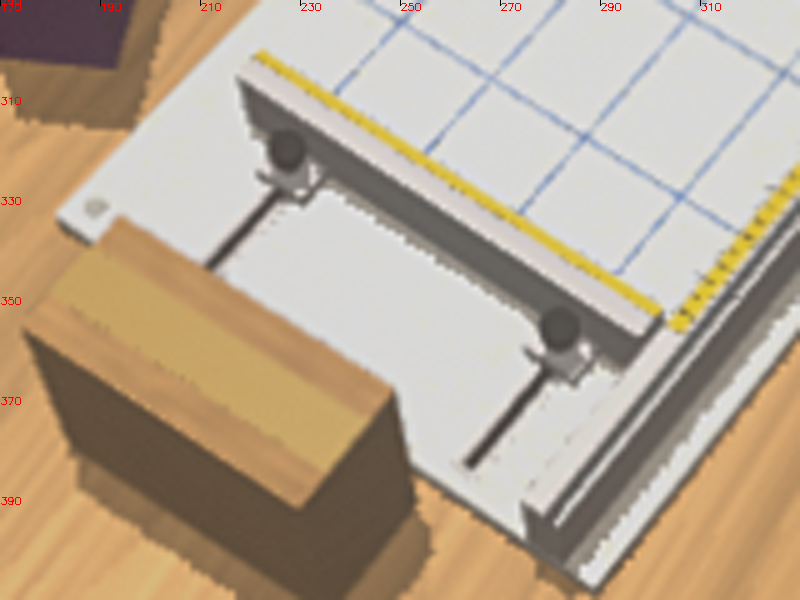

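View pics/z3.png

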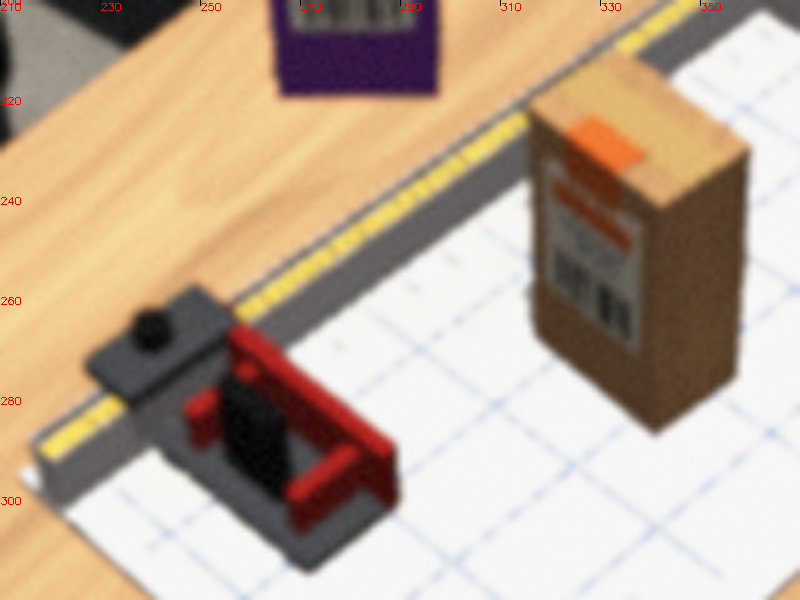

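View pics/z4.png

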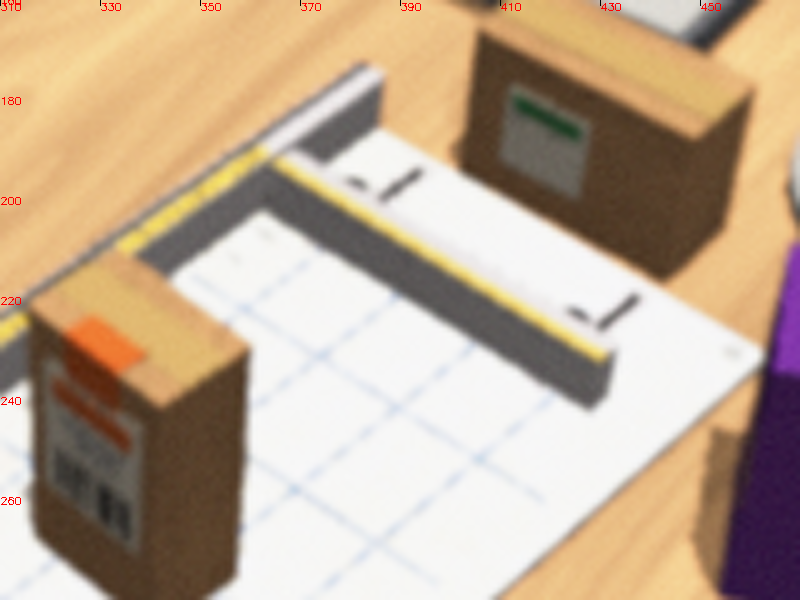

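View pics/z5.png

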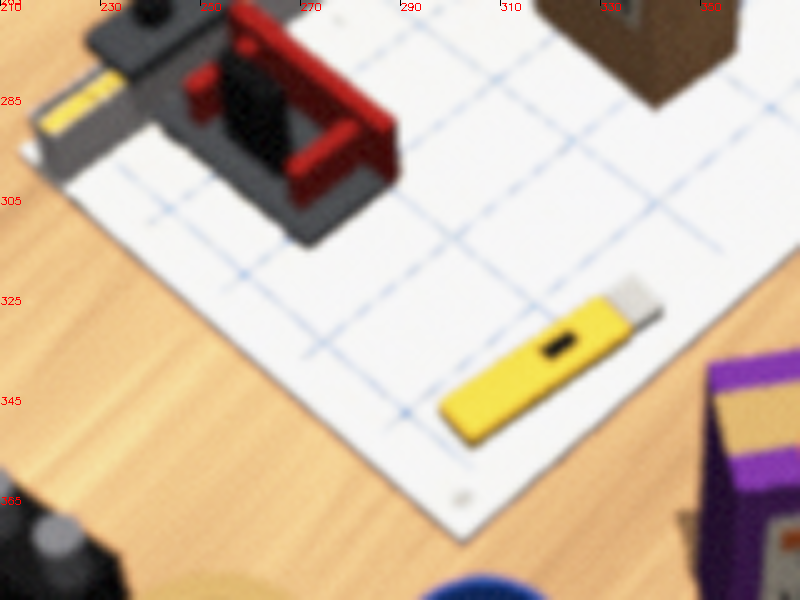

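```bash
cat > fit.py <<'E'
from h import *
from scipy.optimize import least_squares
def fit(obs,x0):
    def f(p):
        Rz=Rot.from_euler('z',p[2]).as_matrix();res=[]
        for n,X,uv in obs:
            res+=list(proj(n,Rz@np.array(X)+[p[0],p[1],0])[0]-uv)
        return res
    s=least_squares(f,x0,loss='soft_l1');return s.x,np.round(f(s.x),1).reshape(-1,2)
a,b,t=.17,.3,.012
ob=[("scene",[-a,.3,t],(333,176)),("scene",[-a,-.37,t],(181.5,332.8)),("scene",[a,-.37,t],(289,406)),("scene",[a,.3,t],(430,225)),
("side",[-a,.3,t],(302.4,373.2)),("side",[-a,-.37,t],(463,231)),("side",[a,.3,t],(214.4,295))]
E
python3 - <<'E'
from fit import *
B,e=fit(ob,[.6,0,0]);print(B.round(4),e.tolist())
w,d=.05,.0325;z0,z1=.012,.192
oc=[("scene",[-w,-d,z1],(297.6,218)),("scene",[w,-d,z1],(329,236.6)),("scene",[w,d,z1],(344.4,221.6)),("scene",[-w,d,z1],(313,203)),
("scene",[-w,-d,z0],(299.6,261)),("scene",[w,-d,z0],(328,278.6)),("scene",[w,d,z0],(342.6,264)),
("side",[w,d,z1],(316,221)),("side",[-w,d,z1],(342,241.4)),("side",[-w,-d,z1],(360,229.6)),("side",[w,-d,z1],(332.4,209.6)),
("side",[w,d,z0],(317,267)),("side",[-w,d,z0],(341,286.6)),("side",[-w,-d,z0],(357.4,275))]
K,e=fit(oc,[.6,0,0]);print(K.round(4),e.tolist())
c,s=np.cos(B[2]),np.sin(B[2]);inv=lambda p:(np.array([[c,s],[-s,c]])@(np.array(p)[:2]-B[:2])).round(4)
print("carton in board",inv(K),K[2]-B[2])
for n,u,v,z in[("scene",223,300,.057),("scene",302.4,352.4,.057),("side",365,192,.057),("side",431,232,.057),("scene",387.6,208,.092),("scene",360,213,.068),("scene",397,234.4,.068),
 ("side",333,330-0,.0),]:
    p=atz(n,u,v,z);print(n,u,v,p.round(4),inv(p))
np.save("B.npy",B)
E
```

```text
[ 0.547   0.0094 -0.1024] [[-0.8, -1.3], [-1.2, -0.9], [-0.2, 0.7], [0.6, -0.8], [-0.0, -0.5], [-0.2, -1.3], [-1.4, -0.1]]
[ 0.5392  0.0206 -0.1496] [[-0.9, -0.7], [-0.3, -0.0], [0.3, -1.2], [-0.0, -1.1], [-0.9, -0.5], [-0.0, 0.6], [0.0, -0.4], [-1.6, -1.1], [-0.1, -1.3], [0.3, -2.2], [0.3, -1.5], [-1.5, 0.1], [-0.3, 0.6], [0.2, -0.4]]
carton in board [-0.0089  0.0103] -0.04716358732342375
scene 223 300 [ 0.4007 -0.231   0.057 ] [-0.121  -0.2542]
scene 302.4 352.4 [ 0.6476 -0.2597  0.057 ] [ 0.1276 -0.2574]
side 365 192 [ 0.6417 -0.2585  0.057 ] [ 0.1216 -0.2568]
side 431 232 [ 0.3918 -0.2302  0.057 ] [-0.1299 -0.2542]
scene 387.6 208 [0.6379 0.2185 0.092 ] [0.069  0.2173]
scene 360 213 [0.5719 0.1845 0.068 ] [0.0069 0.1767]
scene 397 234.4 [0.6933 0.1655 0.068 ] [0.1296 0.1702]
side 333 330 [0.4312 0.177  0.    ] [-0.1324  0.1549]
```

Request:
step_arm --moves '[{"gripper": 0.2,"translation": [-0.05,0,0],"twist": -0.15},{"gripper": 0.2,"translation": [-0.05,0,0],"twist": -0.15},{"gripper": 0.2,"translation": [-0.033,0,0],"twist": -0.15},{"gripper": 0.2,"translation": [0,0,0],"twist": -0.15},{"gripper": 0.2,"translation": [0,0,0],"twist": -0.15},{"gripper": 0.2,"translation": [0,0,0],"twist": -0.15},{"gripper": 0.2,"translation": [0,0,0],"twist": -0.15},{"gripper": 0.2,"translation": [0,0,0],"twist": -0.15},{"gripper": 0.2,"translation": [0,0,0],"twist": -0.15},{"gripper": 0.2,"translation": [0,0,0],"twist": -0.15}]'

```text
clock: 0.98
tcp_pos: [0.1876, -0.6482, 0.3004]
orientation: [0.526, 0.473, -0.525, 0.473]
contact_force: [-1.0, -0.8, -0.2]
gripper_width: 0.0524
```

```bash
cat >> h.py <<'E'
def st():
    s=r.sense();B=np.load("B.npy");c,sn=np.cos(B[2]),np.sin(B[2]);M=np.array([[c,sn],[-sn,c]])
    m=Rot.from_quat(s["orientation"]).as_matrix()
    print("t",round(s["clock"],2),"board xy",(M@(s["tcp_pos"][:2]-B[:2])).round(4),"z",s["tcp_pos"][2].round(4),"F board",(M@s["contact_force"][:2]).round(1),s["contact_force"][2].round(1),
    "tooly-yaw err deg",np.degrees(np.arctan2(m[1,1],m[0,1])-B[2]).round(2),"tilt",m[2].round(4),"w",round(s["gripper_width"],4))
    print("q",s["joint_pos"].round(2))
E
python3 -c "from h import *;st()"
```

```text
t 0.98 board xy [-0.2903 -0.6909] z 0.3004 F board [-0.9 -0.9] -0.2 tooly-yaw err deg -0.15 tilt [-1.e+00 -4.e-04 -7.e-04] w 0.0524
q [ 1.41  0.42 -0.28  1.39  0.12  1.35  1.03]
```

Request:
step_arm --moves '[{"gripper": 0.2,"translation": [0,0.025,-0.048]},{"gripper": 0.2,"translation": [0,0.025,-0.048]},{"gripper": 0.2,"translation": [0,0.025,-0.048]},{"gripper": 0.2,"translation": [0,0.025,-0.048]},{"gripper": 0.2,"translation": [0,0.025,-0.048]},{"gripper": 0.2,"translation": [0,0.025,-0.048]},{"gripper": 0.2,"translation": [0,0.025,-0.048]},{"gripper": 0.2,"translation": [0,0.025,-0.048]},{"gripper": 0.2,"translation": [0,0.025,-0.048]},{"gripper": 0.2,"translation": [0,0.025,-0.048]}]'

```text
validation failed for argument at $.mo...
```

Request:
step_arm --moves '[{"gripper": 0.2,"translation": [0,0.0125,-0.05]},{"gripper": 0.2,"translation": [0,0.0125,-0.05]},{"gripper": 0.2,"translation": [0,0.0125,-0.05]},{"gripper": 0.2,"translation": [0,0.0125,-0.05]},{"gripper": 0.2,"translation": [0,0.0125,-0.05]},{"gripper": 0.2,"translation": [0,0.0125,-0.05]},{"gripper": 0.2,"translation": [0,0.0125,-0.05]},{"gripper": 0.2,"translation": [0,0.0125,-0.05]},{"gripper": 0.2,"translation": [0,0.0125,-0.05]},{"gripper": 0.2,"translation": [0,0.0125,-0.05]}]'

```text
validation failed for argument at $.mo...
```

```bash
python3 -c "from h import *;st()"
```

```text
t 0.98 board xy [-0.2903 -0.6909] z 0.3004 F board [-0.9 -0.9] -0.2 tooly-yaw err deg -0.15 tilt [-1.e+00 -4.e-04 -7.e-04] w 0.0524
q [ 1.41  0.42 -0.28  1.39  0.12  1.35  1.03]
```

Twist has to be given in every row.

Request:
step_arm --moves '[{"gripper": 0.2,"translation": [0,0.025,-0.048],"twist": 0},{"gripper": 0.2,"translation": [0,0.025,-0.048],"twist": 0},{"gripper": 0.2,"translation": [0,0.025,-0.048],"twist": 0},{"gripper": 0.2,"translation": [0,0.025,-0.048],"twist": 0},{"gripper": 0.2,"translation": [0,0.025,-0.048],"twist": 0},{"gripper": 0.2,"translation": [0,0.025,-0.048],"twist": 0},{"gripper": 0.2,"translation": [0,0.025,-0.048],"twist": 0},{"gripper": 0.2,"translation": [0,0.025,-0.048],"twist": 0},{"gripper": 0.2,"translation": [0,0.025,-0.048],"twist": 0},{"gripper": 0.2,"translation": [0,0.025,-0.048],"twist": 0}]'

```text
clock: 1.82
tcp_pos: [0.4144, -0.3095, 0.3008]
orientation: [-0.527, -0.471, 0.527, -0.471]
contact_force: [0.7, -0.3, -0.3]
gripper_width: 0.052
```

```bash
python3 -c "from h import *;st()"
```

```text
t 1.82 board xy [-0.0993 -0.3308] z 0.3008 F board [ 0.7 -0.2] -0.3 tooly-yaw err deg -0.5 tilt [-1.e+00 -2.e-04  4.e-04] w 0.052
q [ 0.99  0.17 -0.5   1.74  0.08  1.25  0.37]
```

Request:
step_arm --moves '[{"gripper": 0.2,"translation": [0,0.012,-0.05],"twist": 0},{"gripper": 0.2,"translation": [0,0.012,-0.05],"twist": 0},{"gripper": 0.2,"translation": [0,0.012,-0.05],"twist": 0},{"gripper": 0.2,"translation": [0,0.012,-0.05],"twist": 0},{"gripper": 0.2,"translation": [0,0.012,-0.05],"twist": 0},{"gripper": 0.2,"translation": [0,0.012,-0.05],"twist": 0},{"gripper": 0.2,"translation": [0,0.012,-0.05],"twist": 0},{"gripper": 0.2,"translation": [0,0.012,-0.05],"twist": 0},{"gripper": 0.2,"translation": [0,0.012,-0.05],"twist": 0},{"gripper": 0.2,"translation": [0,0.012,-0.05],"twist": 0}]'

```text
clock: 2.65
tcp_pos: [0.545, 0.053, 0.3008]
orientation: [-0.527, -0.471, 0.527, -0.472]
contact_force: [0.4, -0.6, 0.3]
gripper_width: 0.052
```

Request:
step_arm --moves '[{"gripper": 0.2,"translation": [0,0,-0.037],"twist": 0},{"gripper": 0.2,"translation": [0,0,-0.037],"twist": 0},{"gripper": 0.2,"translation": [0,0,0],"twist": 0}]'

```text
clock: 2.9
tcp_pos: [0.55, 0.1139, 0.3009]
orientation: [0.526, 0.475, -0.524, 0.473]
contact_force: [0.0, 0.8, 0.5]
gripper_width: 0.0523
```

```bash
python3 -c "
from h import *
st();cv2.imwrite('pics/w1.png',r.capture('wrist'))"
```

```text
t 2.9 board xy [-0.0077  0.1043] z 0.3009 F board [-0.   0.8] 0.5 tooly-yaw err deg 0.08 tilt [-1.0e+00 -8.0e-04 -4.4e-03] w 0.0523
q [ 0.34  0.3  -0.77  1.64  0.21  1.29 -0.57]
```

View pics/w1.png

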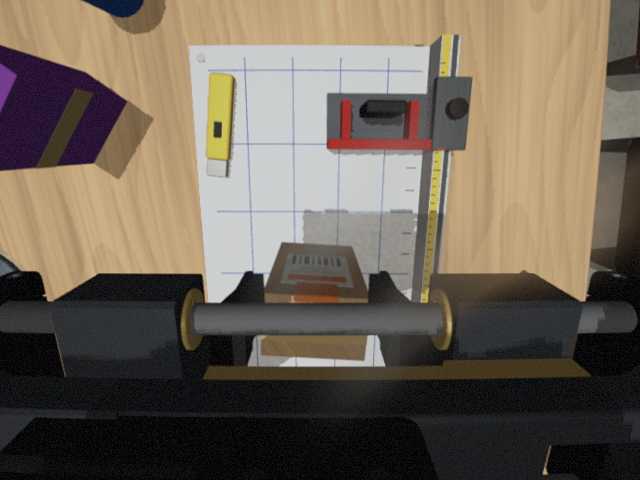

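The wrist view shows the carton label at (318,275) between the fingers, the cursor at (380,120), the knife at (220,125), and the board grid square in the picture. I'll descend to push height.

Request:
step_arm --moves '[{"gripper": 0.2,"translation": [0.045,0,0],"twist": 0},{"gripper": 0.2,"translation": [0.045,0,0],"twist": 0},{"gripper": 0.2,"translation": [0.045,0,0],"twist": 0},{"gripper": 0.2,"translation": [0.043,0,0],"twist": 0},{"gripper": 0.2,"translation": [0,0,0.03],"twist": 0},{"gripper": 0.2,"translation": [0,0,0.01],"twist": 0}]'

```text
clock: 3.45
tcp_pos: [0.546, 0.0723, 0.1647]
orientation: [-0.525, -0.471, 0.53, -0.47]
contact_force: [0.1, -1.7, -0.3]
gripper_width: 0.0523
```

```bash
python3 -c "
from h import *
st();im=r.capture('side');cv2.imwrite('pics/s1.png',im);crop('pics/s1.png',230,130,190,140,4,'pics/s1z.png')"
```

```text
t 3.45 board xy [-0.0074  0.0625] z 0.1647 F board [ 0.3 -1.7] -0.3 tooly-yaw err deg -0.67 tilt [-1.     -0.0052  0.0038] w 0.0523
q [ 0.35  0.4  -0.72  1.84  0.3   1.03 -0.6 ]
```

View pics/s1z.png

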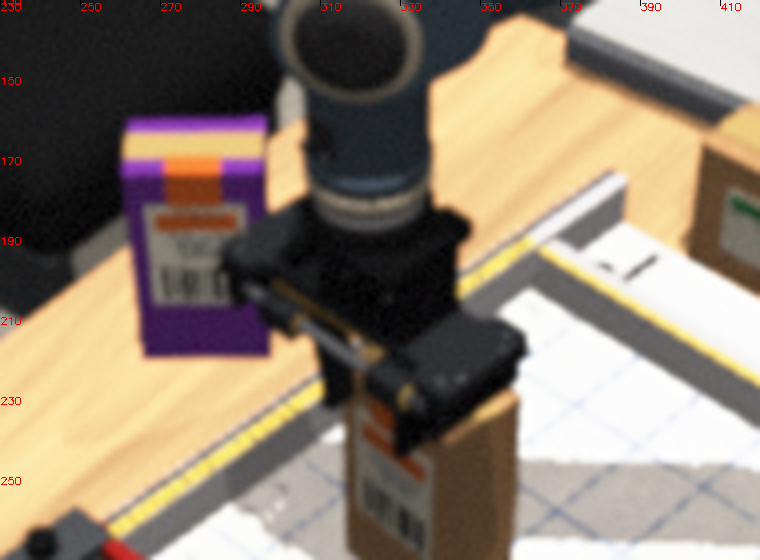

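The fingers stand just in front of the upper label, at about (345,235) in the picture. I'll push gently.

Request:
step_arm --moves '[{"gripper": 0.2,"translation": [0,0,0.006],"twist": 0},{"gripper": 0.2,"translation": [0,0,0.006],"twist": 0},{"gripper": 0.2,"translation": [0,0,0.006],"twist": 0},{"gripper": 0.2,"translation": [0,0,0.006],"twist": 0},{"gripper": 0.2,"translation": [0,0,0.006],"twist": 0},{"gripper": 0.2,"translation": [0,0,0.006],"twist": 0}]'

```text
clock: 4.0
tcp_pos: [0.5449, 0.05, 0.1679]
orientation: [0.527, 0.471, -0.527, 0.472]
contact_force: [0.6, 1.2, 0.6]
gripper_width: 0.0526
```

```bash
python3 -c "
from h import *
st();im=r.capture('side');cv2.imwrite('pics/s2.png',im);crop('pics/s2.png',230,130,190,170,4,'pics/s2z.png')
im=r.capture('scene');cv2.imwrite('pics/c2.png',im);crop('pics/c2.png',230,150,190,150,4,'pics/c2z.png')"
```

```text
t 4.0 board xy [-0.0062  0.0401] z 0.1679 F board [0.4 1.2] 0.6 tooly-yaw err deg -0.46 tilt [-1.e+00  1.e-03 -3.e-04] w 0.0526
q [ 0.4   0.38 -0.72  1.85  0.29  1.02 -0.55]
```

View pics/s2z.png

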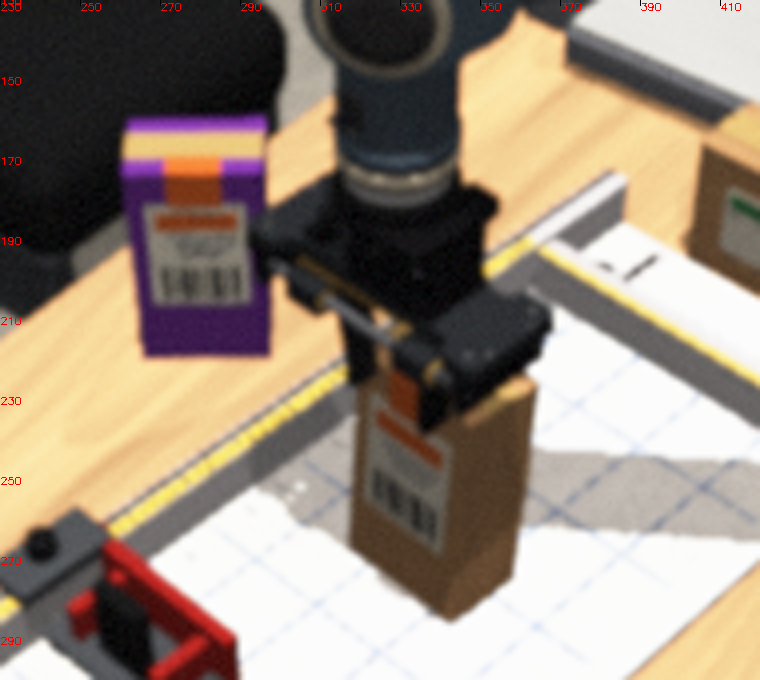

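View pics/c2z.png

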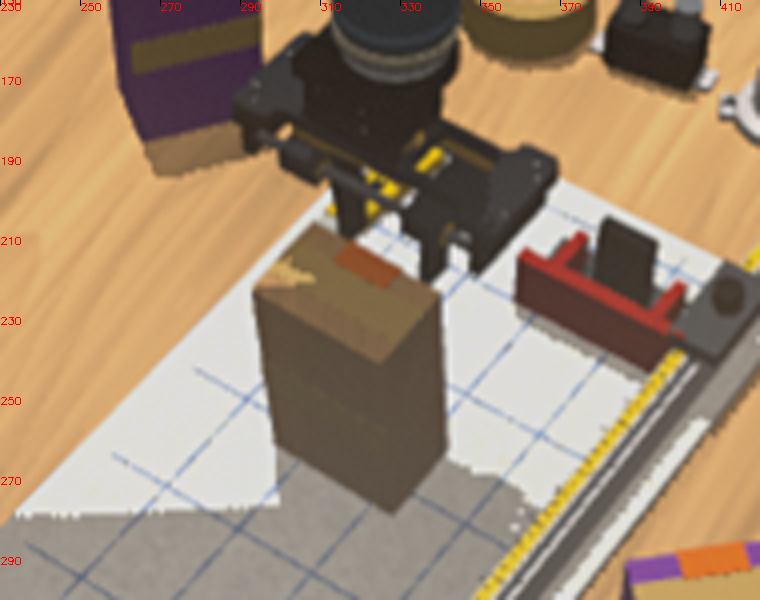

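The carton is tilting without its base sliding. Continuing slowly.

Request:
step_arm --moves '[{"gripper": 0.2,"translation": [0,0,0.006],"twist": 0},{"gripper": 0.2,"translation": [0,0,0.006],"twist": 0},{"gripper": 0.2,"translation": [0,0,0.006],"twist": 0},{"gripper": 0.2,"translation": [0,0,0.006],"twist": 0},{"gripper": 0.2,"translation": [0,0,0.006],"twist": 0},{"gripper": 0.2,"translation": [0,0,0.006],"twist": 0},{"gripper": 0.2,"translation": [0,0,0.004],"twist": 0},{"gripper": 0.2,"translation": [0,0,0.004],"twist": 0},{"gripper": 0.2,"translation": [0,0,0.004],"twist": 0}]'

```text
clock: 4.85
tcp_pos: [0.5407, 0.0137, 0.1674]
orientation: [-0.527, -0.471, 0.527, -0.472]
contact_force: [0.0, 0.5, 0.2]
gripper_width: 0.0519
```

```bash
python3 -c "
from h import *
st()
im=r.capture('scene');cv2.imwrite('pics/c3.png',im);crop('pics/c3.png',230,150,190,150,4,'pics/c3z.png')"
```

```text
t 4.85 board xy [-0.0067  0.0036] z 0.1674 F board [-0.   0.5] 0.2 tooly-yaw err deg -0.49 tilt [-1.e+00  0.e+00  2.e-04] w 0.0519
q [ 0.47  0.37 -0.72  1.86  0.29  1.01 -0.48]
```

View pics/c3z.png

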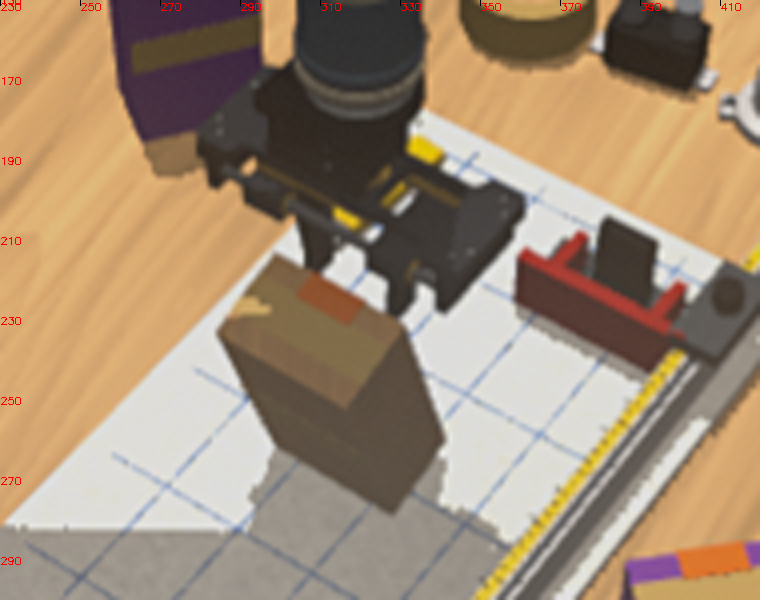

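Almost at the balance point (upper edge near (345,410) in the crop). A little more, then wait.

Request:
step_arm --moves '[{"gripper": 0.2,"translation": [0,0,0.004],"twist": 0},{"gripper": 0.2,"translation": [0,0,0.004],"twist": 0},{"gripper": 0.2,"translation": [0,0,0.004],"twist": 0},{"gripper": 0.2,"translation": [0,0,0.004],"twist": 0},{"gripper": 0.2,"translation": [0,0,0.004],"twist": 0},{"gripper": 0.2,"translation": [0,0,0.004],"twist": 0},{"gripper": 0.2,"translation": [0,0,0],"twist": 0},{"gripper": 0.2,"translation": [0,0,0],"twist": 0},{"gripper": 0.2,"translation": [0,0,0],"twist": 0}]'

```text
clock: 5.65
tcp_pos: [0.5388, -0.0037, 0.1675]
orientation: [0.527, 0.472, -0.527, 0.472]
contact_force: [-0.1, 0.8, -0.5]
gripper_width: 0.0521
```

```bash
python3 -c "
from h import *
st()
im=r.capture('scene');cv2.imwrite('pics/c4.png',im);crop('pics/c4.png',230,180,190,150,4,'pics/c4z.png')"
```

```text
t 5.65 board xy [-0.0069 -0.0139] z 0.1675 F board [-0.1  0.8] -0.5 tooly-yaw err deg -0.48 tilt [-1.e+00  1.e-04 -0.e+00] w 0.0521
q [ 0.5   0.37 -0.71  1.87  0.28  1.01 -0.44]
```

View pics/c4z.png

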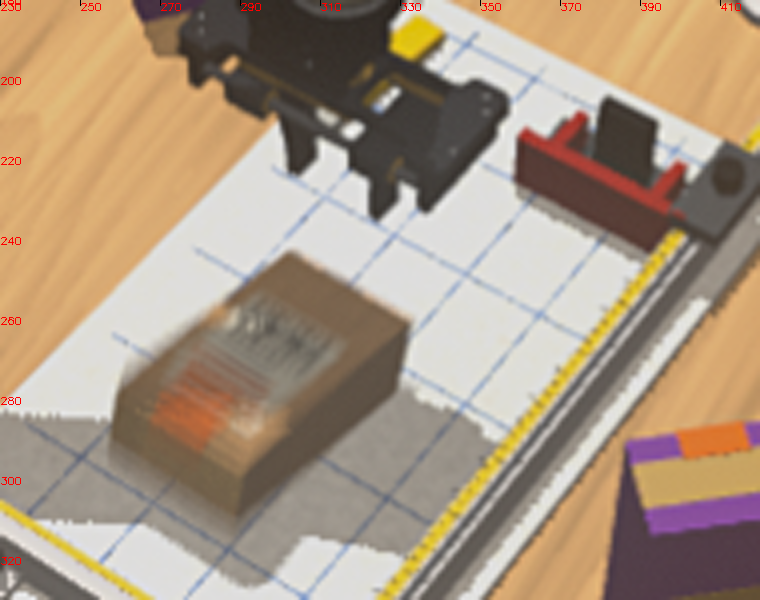

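Request:
step_arm --moves '[{"gripper": 1,"translation": [0,0,0],"twist": -0.15},{"gripper": 1,"translation": [0,0,0],"twist": -0.15},{"gripper": 1,"translation": [0,0,0],"twist": -0.15},{"gripper": 1,"translation": [0,0,0],"twist": -0.15},{"gripper": 1,"translation": [0,0,0],"twist": -0.15},{"gripper": 1,"translation": [0,0,0],"twist": -0.15},{"gripper": 1,"translation": [0,0,0],"twist": -0.15},{"gripper": 1,"translation": [0,0,0],"twist": -0.15},{"gripper": 1,"translation": [0,0,0],"twist": -0.15},{"gripper": 1,"translation": [0,0,0],"twist": -0.15}]'

```text
clock: 6.53
tcp_pos: [0.5388, -0.0036, 0.1675]
orientation: [0.174, 0.685, -0.174, 0.685]
contact_force: [-0.4, 0.2, 0.0]
gripper_width: 0.0865
```

Request:
step_arm --moves '[{"gripper": 1,"translation": [0,0,0],"twist": -0.128},{"gripper": 1,"translation": [0,0,0],"twist": -0.128},{"gripper": 1,"translation": [0,0,0],"twist": -0.128},{"gripper": 1,"translation": [0,0,0],"twist": -0.128},{"gripper": 1,"translation": [0,0,0],"twist": 0}]'

```text
clock: 6.95
tcp_pos: [0.5388, -0.0036, 0.1672]
orientation: [0.035, 0.706, -0.035, 0.706]
contact_force: [-0.4, 0.1, -0.7]
gripper_width: 0.0871
```

```bash
python3 -c "
from h import *
st()
im=r.capture('scene');cv2.imwrite('pics/c5.png',im);crop('pics/c5.png',230,180,190,150,4,'pics/c5z.png')"
```

```text
t 6.95 board xy [-0.0069 -0.0138] z 0.1672 F board [-0.4  0. ] -0.7 tooly-yaw err deg 90.16 tilt [-1.e+00  8.e-04 -3.e-04] w 0.0871
q [ 0.74  0.5  -1.08  1.85  0.49  1.09  0.95]
```

View pics/c5z.png

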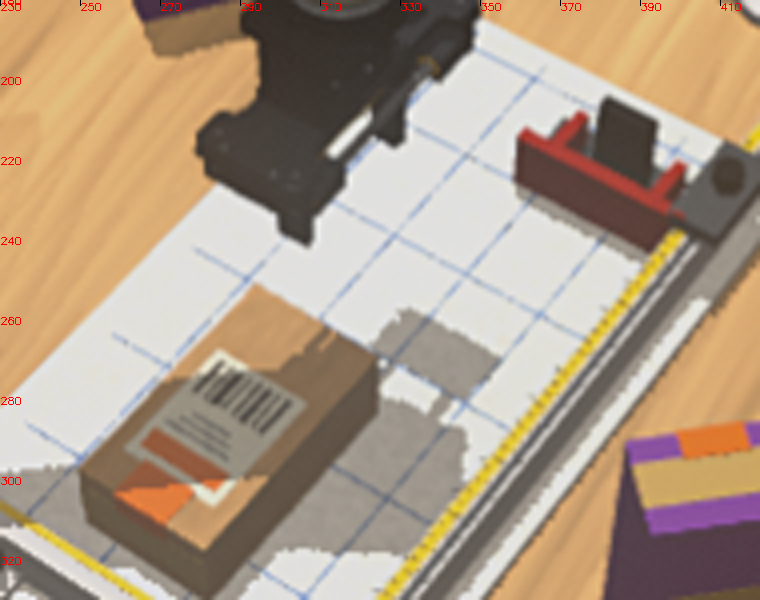

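The carton lies flat, label up, slid some way toward the stop. Measuring its top corners and the fence.

```bash
python3 -c "
from h import *
B=np.load('B.npy');c,s=np.cos(B[2]),np.sin(B[2]);M=np.array([[c,s],[-s,c]])
for n,u,v,z in [('scene',294.2,251.2,.077),('scene',325,270.5,.077),('scene',281.3,317.5,.077),('scene',250,297,.077),('scene',304.4,357,.057),('scene',349,300,.057),('side',257,265,.057),('side',365,193,.057)]:
    p=atz(n,u,v,z);print(p.round(3),(M@(p[:2]-B[:2])).round(4))
"
```

```text
[ 0.486 -0.024  0.077] [-0.0577 -0.0399]
[ 0.586 -0.039  0.077] [ 0.0433 -0.0443]
[ 0.562 -0.212  0.077] [ 0.0372 -0.2191]
[ 0.463 -0.2    0.077] [-0.0617 -0.2171]
[ 0.658 -0.268  0.057] [ 0.1386 -0.2644]
[ 0.675 -0.076  0.057] [ 0.136  -0.0721]
[0.696 0.167 0.057] [0.1326 0.1718]
[ 0.639 -0.255  0.057] [ 0.1185 -0.2532]
```

Request:
step_arm --moves '[{"gripper": 1,"translation": [0,-0.031,-0.0263],"twist": 0},{"gripper": 1,"translation": [0,-0.031,-0.0263],"twist": 0},{"gripper": 1,"translation": [0,-0.031,-0.0263],"twist": 0},{"gripper": 1,"translation": [0,-0.031,-0.0263],"twist": 0},{"gripper": 1,"translation": [0,-0.031,-0.0263],"twist": 0},{"gripper": 1,"translation": [0,0,0],"twist": 0}]'

```text
clock: 7.5
tcp_pos: [0.4241, -0.1149, 0.1662]
orientation: [0.038, 0.708, -0.042, 0.704]
contact_force: [0.1, 0.1, 0.1]
gripper_width: 0.0868
```

```bash
python3 -c "
from h import *
st()"
```

```text
t 7.5 board xy [-0.1095 -0.1362] z 0.1662 F board [0.  0.1] 0.1 tooly-yaw err deg 89.39 tilt [-1.     -0.0047 -0.0052] w 0.0868
q [ 1.19  0.33 -1.2   2.06  0.37  1.    1.25]
```

Request:
step_arm --moves '[{"gripper": 1,"translation": [0.034,0,0],"twist": 0},{"gripper": 1,"translation": [0.034,0,0],"twist": 0},{"gripper": 1,"translation": [0.034,0,0],"twist": 0},{"gripper": 1,"translation": [0.034,0,0],"twist": 0},{"gripper": 1,"translation": [0.034,0,0],"twist": 0},{"gripper": 1,"translation": [0,0,0],"twist": 0}]'

```text
clock: 8.0
tcp_pos: [0.426, -0.1087, 0.0366]
orientation: [0.037, 0.709, -0.036, 0.704]
contact_force: [-0.5, -0.0, -0.1]
gripper_width: 0.087
```

```bash
python3 -c "
from h import *
st()
im=r.capture('side');cv2.imwrite('pics/s6.png',im);crop('pics/s6.png',300,150,180,140,4,'pics/s6z.png')"
```

```text
t 8.0 board xy [-0.1083 -0.1299] z 0.0366 F board [-0.5 -0.1] -0.1 tooly-yaw err deg 89.99 tilt [-1.      0.0013 -0.0073] w 0.087
q [ 0.94  0.52 -0.98  2.18  0.64  0.76  1.01]
```

View pics/s6z.png

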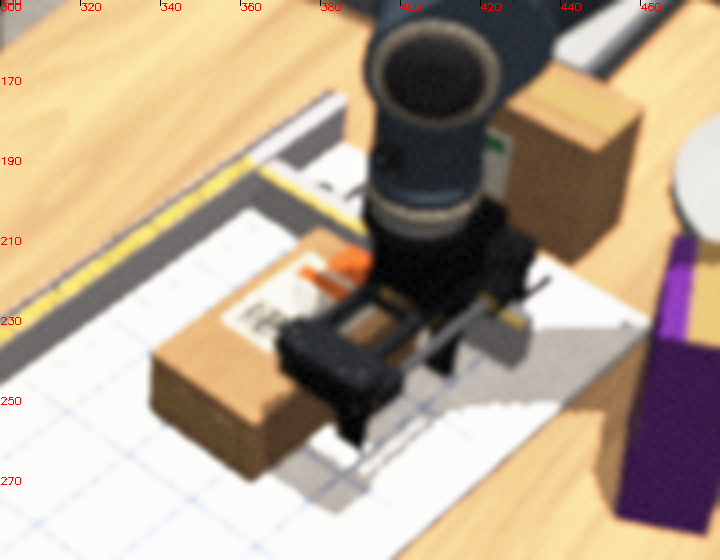

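The fingers stand beside the carton's near side. Pushing toward the fence.

Request:
step_arm --moves '[{"gripper": 1,"translation": [0,0,0.012],"twist": 0},{"gripper": 1,"translation": [0,0,0.012],"twist": 0},{"gripper": 1,"translation": [0,0,0.01],"twist": 0},{"gripper": 1,"translation": [0,0,0.01],"twist": 0},{"gripper": 1,"translation": [0,0,0.01],"twist": 0},{"gripper": 1,"translation": [0,0,0.01],"twist": 0},{"gripper": 1,"translation": [0,0,0.01],"twist": 0},{"gripper": 1,"translation": [0,0,0.01],"twist": 0},{"gripper": 1,"translation": [0,0,0.01],"twist": 0},{"gripper": 1,"translation": [0,0,0.01],"twist": 0}]'

```text
clock: 8.88
tcp_pos: [0.5071, -0.1174, 0.0398]
orientation: [0.036, 0.706, -0.036, 0.706]
contact_force: [-0.6, 0.8, 0.8]
gripper_width: 0.0873
```

```bash
python3 -c "
from h import *
st()
"
```

```text
t 8.88 board xy [-0.0267 -0.1302] z 0.0398 F board [-0.7  0.7] 0.8 tooly-yaw err deg 90.05 tilt [-1.e+00  0.e+00 -2.e-04] w 0.0873
q [ 0.85  0.62 -0.93  2.01  0.66  0.85  1.01]
```

Request:
step_arm --moves '[{"gripper": 1,"translation": [0,0,0.007],"twist": 0},{"gripper": 1,"translation": [0,0,0.007],"twist": 0},{"gripper": 1,"translation": [0,0,0.007],"twist": 0},{"gripper": 1,"translation": [0,0,0.007],"twist": 0},{"gripper": 1,"translation": [0,0,0.005],"twist": 0},{"gripper": 1,"translation": [0,0,0.004],"twist": 0},{"gripper": 1,"translation": [0,0,0.004],"twist": 0},{"gripper": 1,"translation": [0,0,0.004],"twist": 0}]'

```text
clock: 9.55
tcp_pos: [0.5401, -0.1208, 0.0399]
orientation: [0.036, 0.706, -0.036, 0.706]
contact_force: [-0.8, -0.5, 0.3]
gripper_width: 0.0872
```

```bash
python3 -c "
from h import *
st()
im=r.capture('scene');cv2.imwrite('pics/c7.png',im);crop('pics/c7.png',230,200,190,150,4,'pics/c7z.png')"
```

```text
t 9.55 board xy [ 0.0065 -0.1302] z 0.0399 F board [-0.8 -0.6] 0.3 tooly-yaw err deg 90.06 tilt [-1.e+00 -1.e-04 -2.e-04] w 0.0872
q [ 0.82  0.66 -0.92  1.93  0.67  0.89  1.02]
```

View pics/c7z.png

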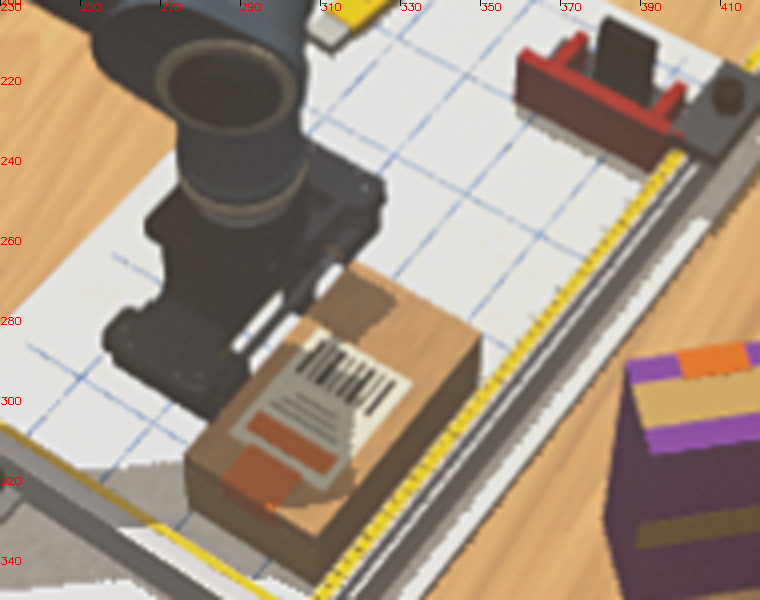

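Carton close to the fence, edges parallel to the rule. Creeping.

Request:
step_arm --moves '[{"gripper": 1,"translation": [0,0,0.003],"twist": 0},{"gripper": 1,"translation": [0,0,0.003],"twist": 0},{"gripper": 1,"translation": [0,0,0.003],"twist": 0},{"gripper": 1,"translation": [0,0,0.002],"twist": 0}]'

```text
clock: 9.93
tcp_pos: [0.5485, -0.1217, 0.0399]
orientation: [0.036, 0.706, -0.036, 0.706]
contact_force: [-1.4, 0.2, 0.6]
gripper_width: 0.0865
```

Request:
step_arm --moves '[{"gripper": 1,"translation": [0,0,0.002],"twist": 0},{"gripper": 1,"translation": [0,0,0.002],"twist": 0}]'

```text
clock: 10.1
tcp_pos: [0.5513, -0.1219, 0.0399]
orientation: [0.036, 0.706, -0.036, 0.706]
contact_force: [-1.7, 0.0, 0.1]
gripper_width: 0.0872
```

Request:
step_arm --moves '[{"gripper": 1,"translation": [0,0,0.002],"twist": 0},{"gripper": 1,"translation": [0,0,0.002],"twist": 0}]'

```text
clock: 10.27
tcp_pos: [0.5535, -0.1221, 0.0398]
orientation: [0.036, 0.707, -0.036, 0.706]
contact_force: [-4.6, 0.7, 2.8]
gripper_width: 0.0874
```

```bash
python3 -c "
from h import *
st()
"
```

```text
t 10.27 board xy [ 0.0199 -0.1301] z 0.0398 F board [-4.7  0.3] 2.8 tooly-yaw err deg 90.02 tilt [-1.0e+00 -2.0e-04 -1.9e-03] w 0.0874
q [ 0.8   0.67 -0.91  1.9   0.67  0.91  1.02]
```

Request:
step_arm --moves '[{"gripper": 1,"translation": [0,0,0.001],"twist": 0},{"gripper": 1,"translation": [0,0,0],"twist": 0}]'

```text
clock: 10.43
tcp_pos: [0.5535, -0.1221, 0.0396]
orientation: [0.036, 0.707, -0.036, 0.705]
contact_force: [-4.9, 1.2, 2.0]
gripper_width: 0.087
```

Request:
step_arm --moves '[{"gripper": 1,"translation": [0,0,0.001],"twist": 0},{"gripper": 1,"translation": [0,0,0],"twist": 0}]'

```text
clock: 10.6
tcp_pos: [0.5535, -0.1221, 0.0395]
orientation: [0.036, 0.708, -0.036, 0.705]
contact_force: [-6.0, 1.2, 2.8]
gripper_width: 0.087
```

Request:
step_arm --moves '[{"gripper": 1,"translation": [0,0,0.002],"twist": 0},{"gripper": 1,"translation": [0,0,0.002],"twist": 0},{"gripper": 1,"translation": [0,0,0],"twist": 0}]'

```text
clock: 10.85
tcp_pos: [0.5534, -0.1222, 0.0389]
orientation: [0.036, 0.71, -0.037, 0.702]
contact_force: [-11.9, 1.6, 6.1]
gripper_width: 0.0867
```

Request:
step_arm --moves '[{"gripper": 1,"translation": [0,0,0.002],"twist": 0},{"gripper": 1,"translation": [0,0,0.001],"twist": 0},{"gripper": 1,"translation": [0,0,0],"twist": 0}]'

```text
clock: 11.1
tcp_pos: [0.5533, -0.1222, 0.0384]
orientation: [0.036, 0.712, -0.037, 0.7]
contact_force: [-16.6, 1.8, 7.7]
gripper_width: 0.0867
```

```bash
python3 -c "
from h import *
st()
"
```

```text
t 11.1 board xy [ 0.0198 -0.1303] z 0.0384 F board [-16.7   0. ] 7.7 tooly-yaw err deg 89.97 tilt [-0.9999 -0.0027 -0.0159] w 0.0867
q [ 0.79  0.68 -0.91  1.89  0.67  0.93  1.03]
```

Firm at 16.7 N and no movement: it is home. Holding about a second, then backing off.

Request:
step_arm --moves '[{"gripper": 1,"translation": [0,0,0],"twist": 0},{"gripper": 1,"translation": [0,0,0],"twist": 0},{"gripper": 1,"translation": [0,0,0],"twist": 0},{"gripper": 1,"translation": [0,0,0],"twist": 0},{"gripper": 1,"translation": [0,0,0],"twist": 0},{"gripper": 1,"translation": [0,0,0],"twist": 0},{"gripper": 1,"translation": [0,0,0],"twist": 0},{"gripper": 1,"translation": [0,0,0],"twist": 0},{"gripper": 1,"translation": [0,0,0],"twist": 0},{"gripper": 1,"translation": [0,0,0],"twist": 0}]'

```text
clock: 11.93
tcp_pos: [0.5533, -0.1223, 0.0384]
orientation: [0.036, 0.712, -0.037, 0.701]
contact_force: [-16.2, 2.8, 8.0]
gripper_width: 0.0866
```

Request:
step_arm --moves '[{"gripper": 1,"translation": [0,0,-0.006],"twist": 0},{"gripper": 1,"translation": [0,0,-0.006],"twist": 0},{"gripper": 1,"translation": [0,0,-0.01],"twist": 0},{"gripper": 1,"translation": [0,0,-0.015],"twist": 0},{"gripper": 1,"translation": [0,0,-0.02],"twist": 0},{"gripper": 1,"translation": [0,0,0],"twist": 0}]'

```text
clock: 12.43
tcp_pos: [0.5163, -0.1185, 0.0399]
orientation: [0.035, 0.707, -0.036, 0.706]
contact_force: [-0.9, 0.0, 0.5]
gripper_width: 0.0868
```

```bash
python3 -c "
from h import *
st()
im=r.capture('scene');cv2.imwrite('pics/c8.png',im);crop('pics/c8.png',230,200,190,150,4,'pics/c8z.png')
im=r.capture('side');cv2.imwrite('pics/s8.png',im);crop('pics/s8.png',220,170,200,150,4,'pics/s8z.png')"
```

```text
t 12.43 board xy [-0.0175 -0.1304] z 0.0399 F board [-0.9 -0.1] 0.5 tooly-yaw err deg 90.1 tilt [-1.     -0.0011 -0.0013] w 0.0868
q [ 0.84  0.63 -0.93  1.99  0.67  0.87  1.01]
```

View pics/c8z.png

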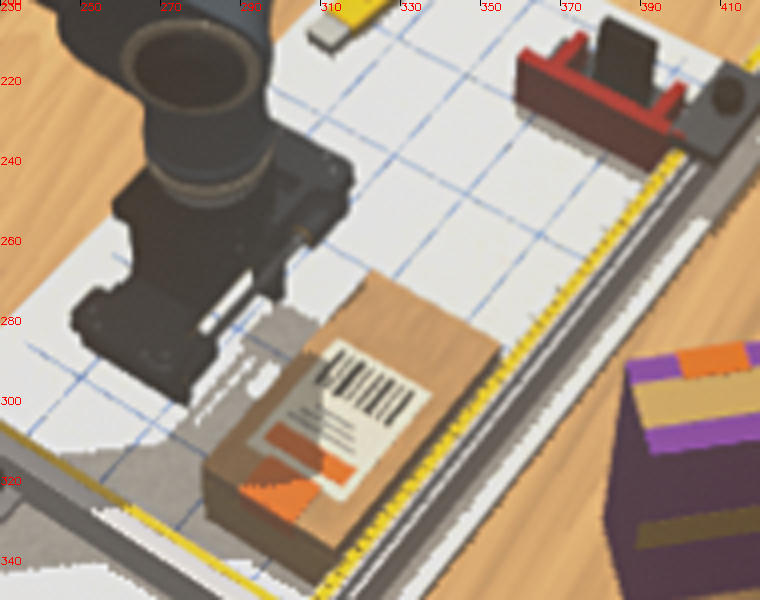

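View pics/s8z.png

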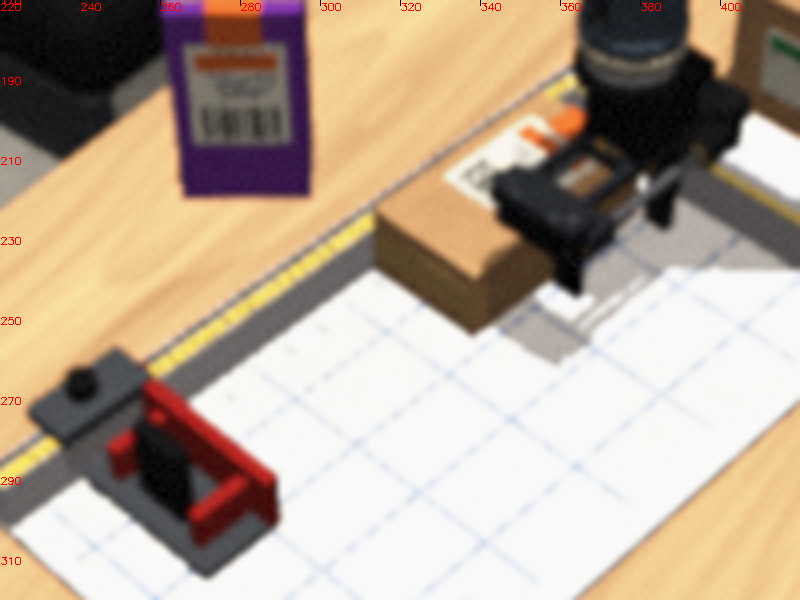

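Carton flush against the fence over its length. Now up, turn back and go behind the cursor tab.

Request:
step_arm --moves '[{"gripper": 1,"translation": [-0.04,0,0],"twist": 0},{"gripper": 1,"translation": [-0.04,0,0],"twist": 0},{"gripper": 1,"translation": [-0.04,0,0],"twist": 0},{"gripper": 1,"translation": [-0.04,0,0],"twist": 0.12},{"gripper": -0.54,"translation": [0,0,0],"twist": 0.15},{"gripper": -0.54,"translation": [0,0,0],"twist": 0.15},{"gripper": -0.54,"translation": [0,0,0],"twist": 0.15},{"gripper": -0.54,"translation": [0,0,0],"twist": 0.15},{"gripper": -0.54,"translation": [0,0,0],"twist": 0.15},{"gripper": -0.54,"translation": [0,0,0],"twist": 0.15}]'

```text
clock: 13.37
tcp_pos: [0.5199, -0.1186, 0.1606]
orientation: [0.311, 0.635, -0.31, 0.636]
contact_force: [0.2, 0.1, -0.3]
gripper_width: 0.0548
```

Request:
step_arm --moves '[{"gripper": -0.54,"translation": [0,0,0],"twist": 0.15},{"gripper": -0.54,"translation": [0,0,0],"twist": 0.15},{"gripper": -0.54,"translation": [0,0,0],"twist": 0.15},{"gripper": -0.54,"translation": [0,0,0],"twist": 0.15},{"gripper": -0.54,"translation": [0,0,0],"twist": 0.15},{"gripper": -0.54,"translation": [0,0,0],"twist": 0.15},{"gripper": -0.54,"translation": [0,0,0],"twist": 0.08},{"gripper": -0.54,"translation": [0,0,0],"twist": 0}]'

```text
clock: 14.03
tcp_pos: [0.5199, -0.1184, 0.1605]
orientation: [0.525, 0.473, -0.524, 0.475]
contact_force: [-0.3, 0.1, 0.1]
gripper_width: 0.0205
```

```bash
python3 -c "
from h import *
st()"
```

```text
t 14.03 board xy [-0.0139 -0.1299] z 0.1605 F board [-0.3  0. ] 0.1 tooly-yaw err deg 0.04 tilt [-1.0e+00  2.3e-03  2.0e-04] w 0.0205
q [ 0.71  0.36 -0.7   1.89  0.28  0.99 -0.22]
```

Request:
step_arm --moves '[{"gripper": -0.54,"translation": [0,0.011,-0.048],"twist": 0},{"gripper": -0.54,"translation": [0,0.011,-0.048],"twist": 0},{"gripper": -0.54,"translation": [0,0.011,-0.048],"twist": 0},{"gripper": -0.54,"translation": [0,0.011,-0.048],"twist": 0},{"gripper": -0.54,"translation": [0,0.011,-0.048],"twist": 0},{"gripper": -0.54,"translation": [0,0.011,-0.048],"twist": 0},{"gripper": -0.54,"translation": [0,0.011,-0.048],"twist": 0},{"gripper": -0.54,"translation": [0,0.011,-0.048],"twist": 0},{"gripper": -0.54,"translation": [0,0.011,-0.048],"twist": 0},{"gripper": -0.54,"translation": [0,0.01,-0.048],"twist": 0}]'

```text
clock: 14.87
tcp_pos: [0.6375, 0.2334, 0.1599]
orientation: [0.525, 0.474, -0.524, 0.475]
contact_force: [0.6, 0.3, 0.0]
gripper_width: 0.0199
```

Request:
step_arm --moves '[{"gripper": -0.54,"translation": [0,0,-0.047],"twist": 0},{"gripper": -0.54,"translation": [0,0,0],"twist": 0},{"gripper": -0.54,"translation": [0,0,0],"twist": 0}]'

```text
clock: 15.12
tcp_pos: [0.6392, 0.2705, 0.1598]
orientation: [0.524, 0.476, -0.523, 0.475]
contact_force: [-0.2, -1.1, 0.5]
gripper_width: 0.0204
```

```bash
python3 -c "
from h import *
st();cv2.imwrite('pics/w9.png',r.capture('wrist'))
im=r.capture('side');cv2.imwrite('pics/s9.png',im);crop('pics/s9.png',170,190,200,150,4,'pics/s9z.png')"
```

```text
t 15.12 board xy [0.065  0.2691] z 0.1598 F board [-0.1 -1.1] 0.5 tooly-yaw err deg 0.44 tilt [-1.0e+00 -4.0e-04 -2.5e-03] w 0.0204
q [-0.02  0.63 -0.69  1.5   0.42  1.16 -0.87]
```

View pics/s9z.png

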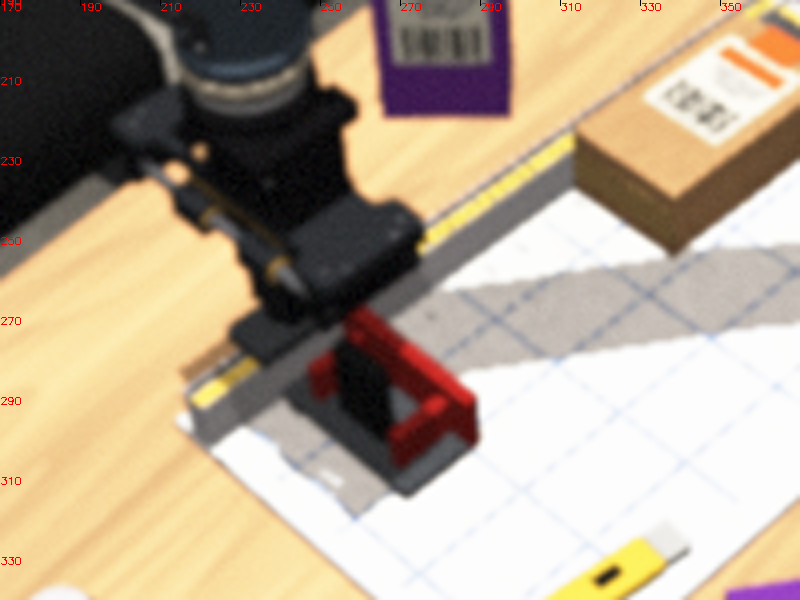

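View pics/w9.png

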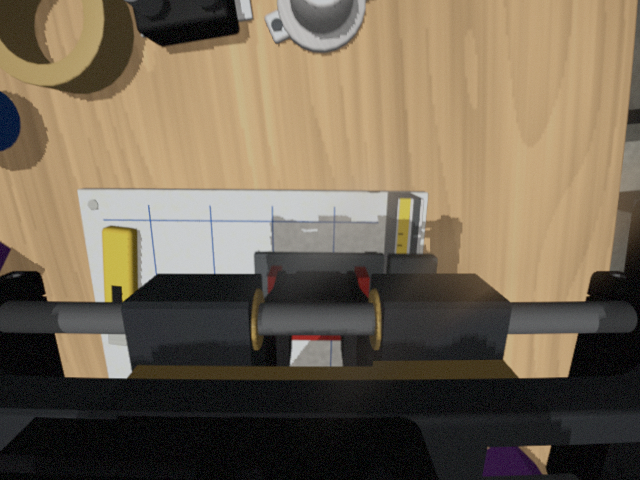

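Fingers are behind the black tab (at (262,285) in the side view) and clear of the saddle. Descending.

Request:
step_arm --moves '[{"gripper": -0.54,"translation": [0.03,0,0],"twist": 0},{"gripper": -0.54,"translation": [0.03,0,0],"twist": 0},{"gripper": -0.54,"translation": [0.03,0,0],"twist": 0},{"gripper": -0.54,"translation": [0.02,0,0],"twist": 0},{"gripper": -0.54,"translation": [0.015,0,0],"twist": 0},{"gripper": -0.54,"translation": [0,0,0],"twist": 0}]'

```text
clock: 15.72
tcp_pos: [0.6389, 0.2641, 0.0635]
orientation: [-0.523, -0.474, 0.527, -0.473]
contact_force: [-0.1, -0.6, 0.4]
gripper_width: 0.0201
```

```bash
python3 -c "
from h import *
st()
im=r.capture('side');cv2.imwrite('pics/s10.png',im);crop('pics/s10.png',170,190,200,150,4,'pics/s10z.png')"
```

```text
t 15.72 board xy [0.0654 0.2628] z 0.0635 F board [-0.1 -0.6] 0.4 tooly-yaw err deg -0.01 tilt [-1.     -0.0033  0.0028] w 0.0201
q [-0.04  0.72 -0.64  1.58  0.48  1.01 -0.93]
```

View pics/s10z.png

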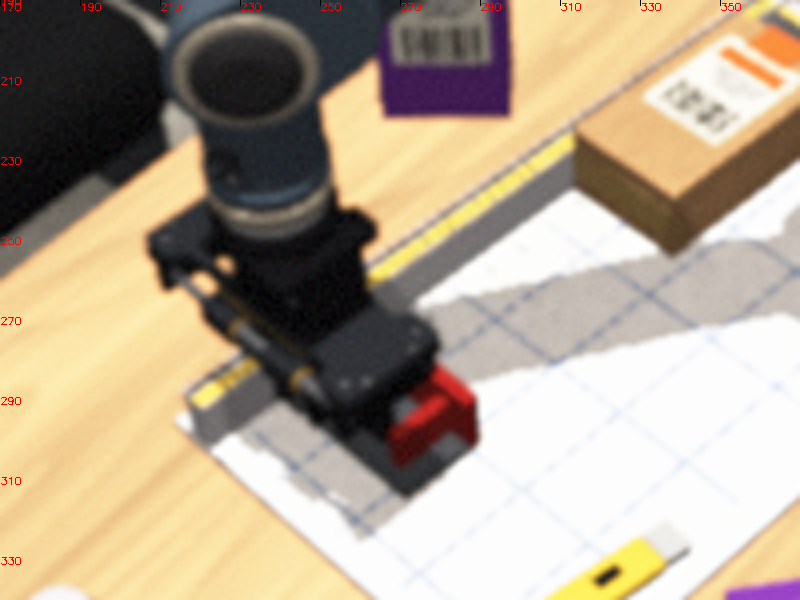

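Request:
step_arm --moves '[{"gripper": -0.54,"translation": [-0.004,0,0.01],"twist": 0},{"gripper": -0.54,"translation": [0,0,0.01],"twist": 0},{"gripper": -0.54,"translation": [0,0,0.008],"twist": 0},{"gripper": -0.54,"translation": [0,0,0.006],"twist": 0},{"gripper": -0.54,"translation": [0,0,0.006],"twist": 0},{"gripper": -0.54,"translation": [0,0,0.006],"twist": 0},{"gripper": -0.54,"translation": [0,0,0.01],"twist": 0},{"gripper": -0.54,"translation": [0,0,0.01],"twist": 0},{"gripper": -0.54,"translation": [0,0,0.01],"twist": 0}]'

```text
clock: 16.52
tcp_pos: [0.634, 0.2095, 0.0694]
orientation: [0.525, 0.474, -0.524, 0.474]
contact_force: [0.6, 2.5, 1.6]
gripper_width: 0.0201
```

```bash
python3 -c "
from h import *
st()
im=r.capture('scene');cv2.imwrite('pics/c11.png',im);crop('pics/c11.png',250,150,190,150,4,'pics/c11z.png')"
```

```text
t 16.52 board xy [0.0661 0.208 ] z 0.0694 F board [0.4 2.6] 1.6 tooly-yaw err deg 0.08 tilt [-1.e+00  4.e-04 -7.e-04] w 0.0201
q [ 0.05  0.68 -0.65  1.64  0.47  0.98 -0.86]
```

View pics/c11z.png

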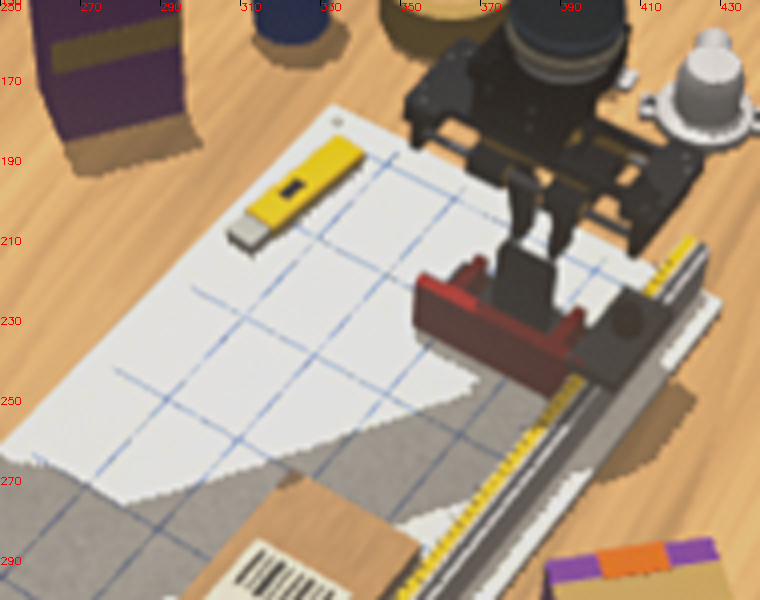

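The cursor is sliding at about 2.6 N, with both fingers on the tab. Continuing.

Request:
step_arm --moves '[{"gripper": -0.54,"translation": [0,0,0.012],"twist": 0},{"gripper": -0.54,"translation": [0,0,0.012],"twist": 0},{"gripper": -0.54,"translation": [0,0,0.012],"twist": 0},{"gripper": -0.54,"translation": [0,0,0.012],"twist": 0},{"gripper": -0.54,"translation": [0,0,0.012],"twist": 0},{"gripper": -0.54,"translation": [0,0,0.012],"twist": 0},{"gripper": -0.54,"translation": [0,0,0.012],"twist": 0},{"gripper": -0.54,"translation": [0,0,0.012],"twist": 0},{"gripper": -0.54,"translation": [0,0,0.012],"twist": 0},{"gripper": -0.54,"translation": [0,0,0.012],"twist": 0}]'

```text
clock: 17.4
tcp_pos: [0.6245, 0.1192, 0.0691]
orientation: [-0.525, -0.474, 0.525, -0.474]
contact_force: [-0.3, 2.2, 0.1]
gripper_width: 0.02
```

Request:
step_arm --moves '[{"gripper": -0.54,"translation": [0,0,0.012],"twist": 0},{"gripper": -0.54,"translation": [0,0,0.012],"twist": 0},{"gripper": -0.54,"translation": [0,0,0.01],"twist": 0},{"gripper": -0.54,"translation": [0,0,0.01],"twist": 0},{"gripper": -0.54,"translation": [0,0,0.008],"twist": 0},{"gripper": -0.54,"translation": [0,0,0.007],"twist": 0},{"gripper": -0.54,"translation": [0,0,0.006],"twist": 0},{"gripper": -0.54,"translation": [0,0,0.006],"twist": 0}]'

```text
clock: 18.07
tcp_pos: [0.6193, 0.0669, 0.0691]
orientation: [-0.525, -0.474, 0.525, -0.474]
contact_force: [-1.8, 2.4, -0.2]
gripper_width: 0.0201
```

```bash
python3 -c "
from h import *
st()
im=r.capture('scene');cv2.imwrite('pics/c12.png',im);crop('pics/c12.png',230,200,190,150,4,'pics/c12z.png')"
```

```text
t 18.07 board xy [0.066  0.0645] z 0.0691 F board [-2.   2.2] -0.2 tooly-yaw err deg 0.06 tilt [-1.e+00 -3.e-04 -0.e+00] w 0.0201
q [ 0.29  0.62 -0.66  1.76  0.46  0.93 -0.66]
```

View pics/c12z.png

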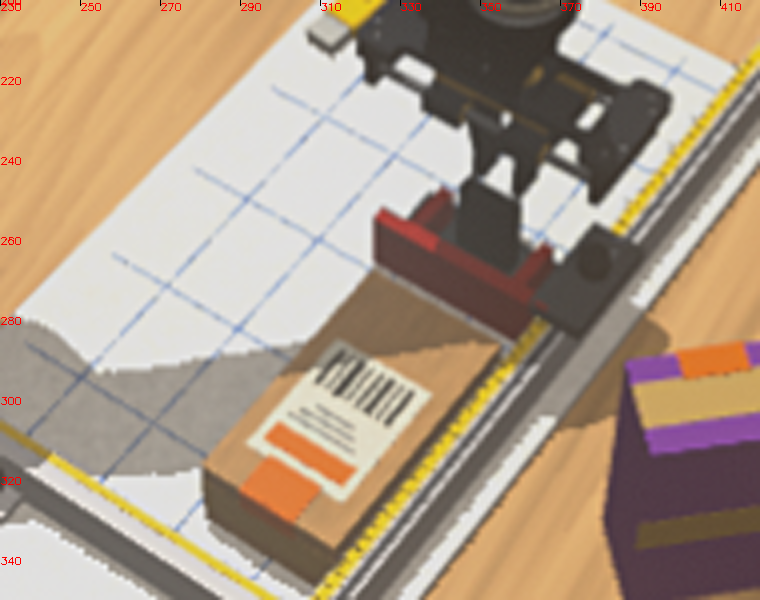

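Request:
step_arm --moves '[{"gripper": -0.54,"translation": [0,0,0.006],"twist": 0},{"gripper": -0.54,"translation": [0,0,0.006],"twist": 0},{"gripper": -0.54,"translation": [0,0,0.006],"twist": 0},{"gripper": -0.54,"translation": [0,0,0.005],"twist": 0},{"gripper": -0.54,"translation": [0,0,0.005],"twist": 0},{"gripper": -0.54,"translation": [0,0,0.005],"twist": 0},{"gripper": -0.54,"translation": [0,0,0.005],"twist": 0},{"gripper": -0.54,"translation": [0,0,0.005],"twist": 0},{"gripper": -0.54,"translation": [0,0,0.005],"twist": 0},{"gripper": -0.54,"translation": [0,0,0.005],"twist": 0}]'

```text
clock: 18.95
tcp_pos: [0.6155, 0.0276, 0.0692]
orientation: [0.525, 0.474, -0.525, 0.474]
contact_force: [-0.1, 3.7, -0.8]
gripper_width: 0.0201
```

Request:
step_arm --moves '[{"gripper": -0.54,"translation": [0,0,0.005],"twist": 0},{"gripper": -0.54,"translation": [0,0,0.005],"twist": 0},{"gripper": -0.54,"translation": [0,0,0.004],"twist": 0},{"gripper": -0.54,"translation": [0,0,0.004],"twist": 0},{"gripper": -0.54,"translation": [0,0,0.004],"twist": 0}]'

```text
clock: 19.37
tcp_pos: [0.6138, 0.0111, 0.0692]
orientation: [0.525, 0.474, -0.525, 0.474]
contact_force: [-0.1, 2.8, -0.9]
gripper_width: 0.0202
```

```bash
python3 -c "
from h import *
st()
im=r.capture('scene');cv2.imwrite('pics/c13.png',im);crop('pics/c13.png',210,220,190,150,4,'pics/c13z.png')"
```

```text
t 19.37 board xy [0.0662 0.0085] z 0.0692 F board [-0.4  2.8] -0.9 tooly-yaw err deg 0.07 tilt [-1.e+00  1.e-04 -2.e-04] w 0.0202
q [ 0.39  0.6  -0.66  1.78  0.46  0.92 -0.57]
```

View pics/c13z.png

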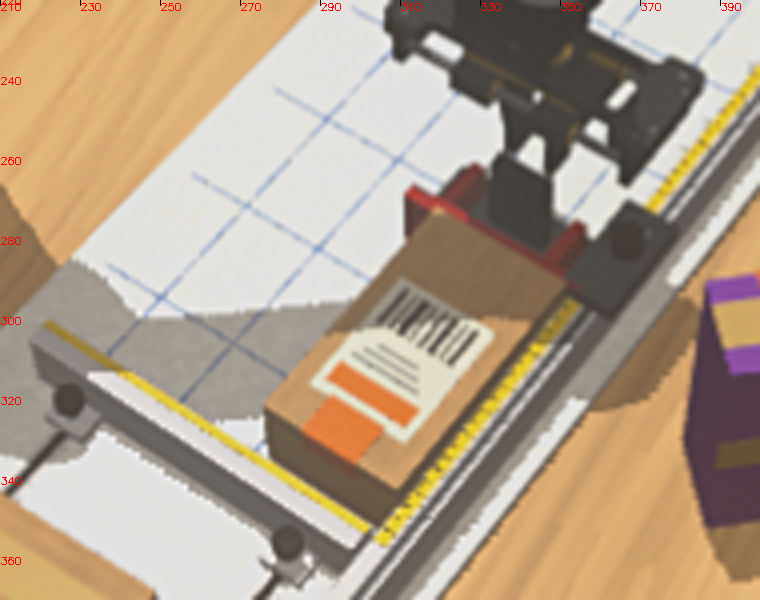

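The blade is on the carton; the remaining gap to the stop is roughly 20 mm. Creeping.

Request:
step_arm --moves '[{"gripper": -0.54,"translation": [0,0,0.003],"twist": 0},{"gripper": -0.54,"translation": [0,0,0.003],"twist": 0},{"gripper": -0.54,"translation": [0,0,0.003],"twist": 0},{"gripper": -0.54,"translation": [0,0,0.003],"twist": 0},{"gripper": -0.54,"translation": [0,0,0.003],"twist": 0},{"gripper": -0.54,"translation": [0,0,0.002],"twist": 0}]'

```text
clock: 19.92
tcp_pos: [0.6124, -0.0019, 0.0691]
orientation: [-0.525, -0.474, 0.525, -0.474]
contact_force: [-1.6, 2.9, -0.7]
gripper_width: 0.02
```

Request:
step_arm --moves '[{"gripper": -0.54,"translation": [0,0,0.002],"twist": 0},{"gripper": -0.54,"translation": [0,0,0.002],"twist": 0},{"gripper": -0.54,"translation": [0,0,0.002],"twist": 0}]'

```text
clock: 20.17
tcp_pos: [0.6119, -0.006, 0.0691]
orientation: [-0.525, -0.474, 0.525, -0.474]
contact_force: [-0.1, 3.6, -0.1]
gripper_width: 0.0201
```

Request:
step_arm --moves '[{"gripper": -0.54,"translation": [0,0,0.002],"twist": 0},{"gripper": -0.54,"translation": [0,0,0.002],"twist": 0},{"gripper": -0.54,"translation": [0,0,0.002],"twist": 0}]'

```text
clock: 20.42
tcp_pos: [0.6117, -0.008, 0.0693]
orientation: [0.526, 0.475, -0.523, 0.474]
contact_force: [-0.1, 9.3, -2.2]
gripper_width: 0.0204
```

Request:
step_arm --moves '[{"gripper": -0.54,"translation": [0,0,0.002],"twist": 0},{"gripper": -0.54,"translation": [0,0,0.001],"twist": 0},{"gripper": -0.54,"translation": [0,0,0],"twist": 0}]'

```text
clock: 20.67
tcp_pos: [0.6117, -0.0082, 0.0694]
orientation: [0.526, 0.476, -0.522, 0.473]
contact_force: [0.2, 9.7, -2.8]
gripper_width: 0.0198
```

Request:
step_arm --moves '[{"gripper": -0.54,"translation": [0,0,0.001],"twist": 0},{"gripper": -0.54,"translation": [0,0,0.001],"twist": 0},{"gripper": -0.54,"translation": [0,0,0],"twist": 0}]'

```text
clock: 20.92
tcp_pos: [0.6117, -0.0084, 0.0695]
orientation: [0.526, 0.476, -0.522, 0.473]
contact_force: [0.2, 12.6, -2.1]
gripper_width: 0.0202
```

Request:
step_arm --moves '[{"gripper": -0.54,"translation": [0,0,0.002],"twist": 0},{"gripper": -0.54,"translation": [0,0,0.001],"twist": 0},{"gripper": -0.54,"translation": [0,0,0],"twist": 0}]'

```text
clock: 21.17
tcp_pos: [0.6119, -0.0117, 0.0707]
orientation: [0.526, 0.476, -0.522, 0.474]
contact_force: [-1.0, 5.1, 11.3]
gripper_width: 0.0202
```

Request:
step_arm --moves '[{"gripper": -0.54,"translation": [0,0,0],"twist": 0},{"gripper": -0.54,"translation": [0,0,0],"twist": 0},{"gripper": -0.54,"translation": [0,0,0],"twist": 0},{"gripper": -0.54,"translation": [0,0,0],"twist": 0},{"gripper": -0.54,"translation": [0,0,0],"twist": 0}]'

```text
clock: 21.58
tcp_pos: [0.6126, -0.0162, 0.071]
orientation: [0.526, 0.473, -0.524, 0.475]
contact_force: [-1.6, 3.1, 6.1]
gripper_width: 0.02
```

```bash
python3 -c "
from h import *
st()"
```

```text
t 21.58 board xy [ 0.0679 -0.0188] z 0.071 F board [-1.9  2.9] 6.1 tooly-yaw err deg 0.06 tilt [-1.0e+00  3.6e-03 -2.0e-04] w 0.02
q [ 0.43  0.6  -0.66  1.78  0.45  0.92 -0.53]
```

Force dropped and the tool slipped about 8 mm. Looking.

```bash
python3 -c "
from h import *
im=r.capture('scene');cv2.imwrite('pics/c14.png',im);crop('pics/c14.png',210,220,190,150,4,'pics/c14z.png')
im=r.capture('side');cv2.imwrite('pics/s14.png',im);crop('pics/s14.png',280,150,190,150,4,'pics/s14z.png');cv2.imwrite('pics/w14.png',r.capture('wrist'))"
```

```text
(no output)
```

View pics/c14z.png

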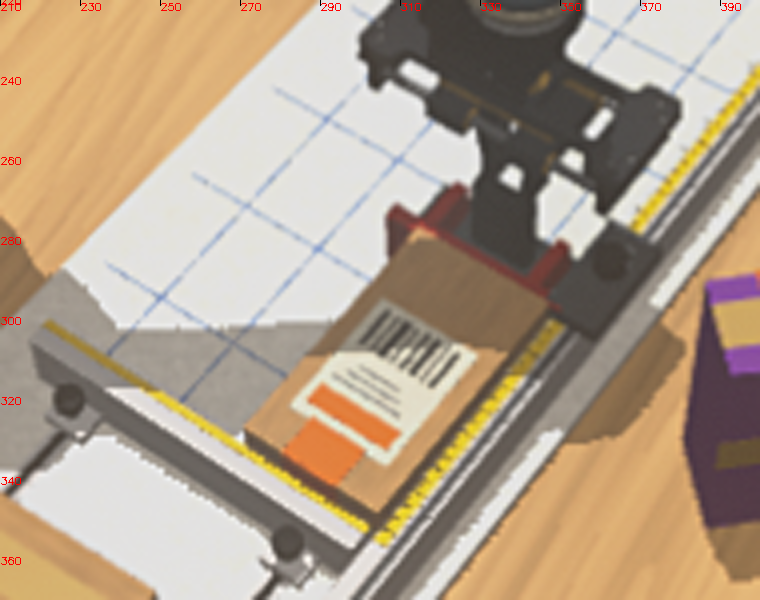

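View pics/s14z.png

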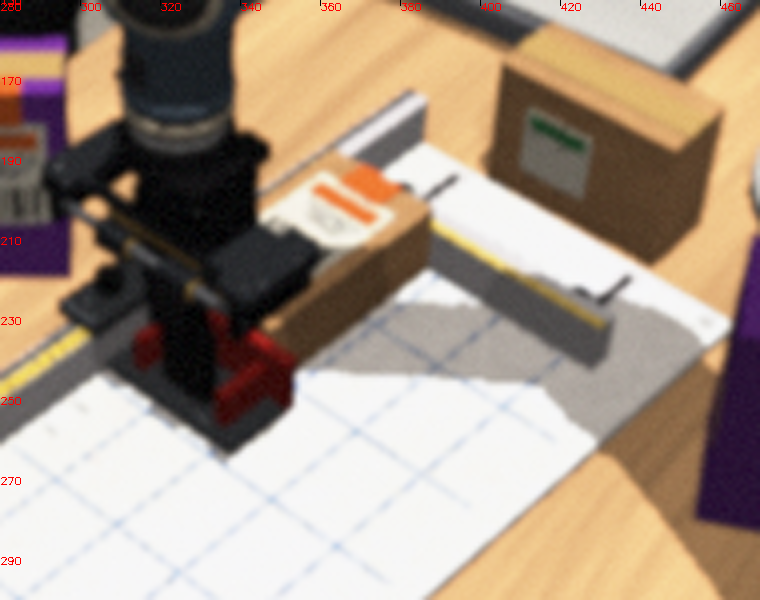

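View pics/w14.png

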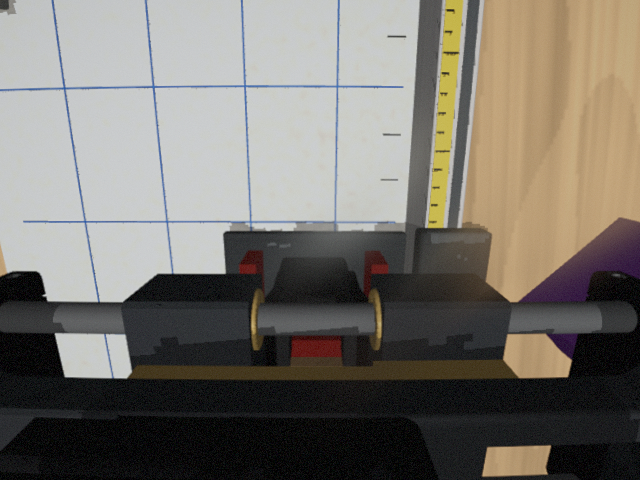

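```bash
python3 -c "
from h import *
B=np.load('B.npy');c,s=np.cos(B[2]),np.sin(B[2]);M=np.array([[c,s],[-s,c]])
for n,u,v,z in [('scene',313.75,277.5,.077),('scene',348.75,296.25,.077),('scene',303.75,348.75,.077),('scene',271.25,327.5,.077),('scene',221.5,300,.057),('scene',303,352,.057)]:
    p=atz(n,u,v,z);print(p.round(3),(M@(p[:2]-B[:2])).round(4))
# predicted final
def W(x,y,z): return np.r_[B[:2]+M.T@[x,y],z]
for x,y in [(.03,-.0755),(.13,-.0755),(.13,-.2555),(.03,-.2555)]: print(((proj('scene',W(x,y,.077))[0]-[210,220])*4).round(0),((proj('side',W(x,y,.077))[0]-[280,150])*4).round(0))
im=cv2.imread('pics/c14.png');crop('pics/c14.png',255,290,70,55,10,'pics/c14y.png');crop('pics/s14.png',340,170,80,60,10,'pics/s14y.png')
"
```

```text
[ 0.571 -0.072  0.077] [ 0.0326 -0.0785]
[ 0.675 -0.079  0.077] [ 0.136  -0.0746]
[ 0.651 -0.259  0.077] [ 0.1312 -0.2563]
[ 0.555 -0.248  0.077] [ 0.0345 -0.255 ]
[ 0.397 -0.233  0.057] [-0.124  -0.2563]
[ 0.648 -0.258  0.057] [ 0.1281 -0.2557]
[414. 225.] [270. 326.]
[546. 301.] [167. 259.]
[374. 513.] [332. 144.]
[239. 427.] [433. 204.]
```

View pics/c14y.png

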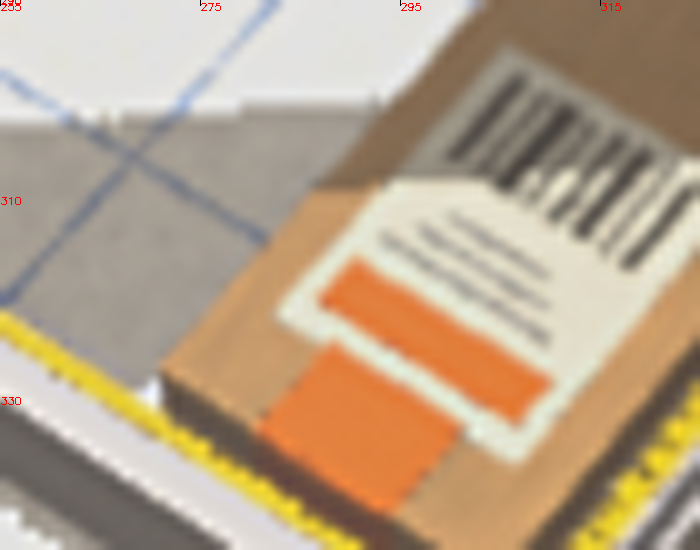

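View pics/s14y.png

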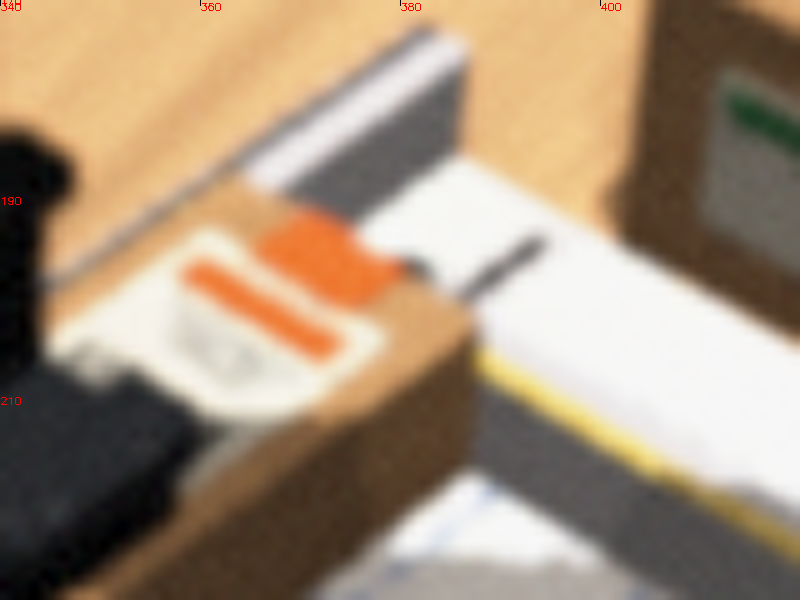

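The carton end now reads at the stop (board y −0.2555, equal to the stop's edge); the resistance before was a false home 8 mm short. Checking the force settled.

Request:
step_arm --moves '[{"gripper": -0.54,"translation": [0,0,0],"twist": 0},{"gripper": -0.54,"translation": [0,0,0],"twist": 0}]'

```text
clock: 21.9
tcp_pos: [0.6126, -0.0162, 0.071]
orientation: [0.526, 0.473, -0.524, 0.475]
contact_force: [-0.9, 2.8, 7.3]
gripper_width: 0.0201
```

Request:
step_arm --moves '[{"gripper": -0.54,"translation": [0,0,0.002],"twist": 0},{"gripper": -0.54,"translation": [0,0,0],"twist": 0}]'

```text
clock: 22.07
tcp_pos: [0.6126, -0.018, 0.0711]
orientation: [0.526, 0.473, -0.524, 0.475]
contact_force: [-1.4, 2.5, 5.9]
gripper_width: 0.0202
```

```bash
python3 -c "
from h import *
st()"
```

```text
t 22.07 board xy [ 0.0681 -0.0206] z 0.0711 F board [-1.6  2.3] 5.9 tooly-yaw err deg 0.04 tilt [-1.0e+00  3.9e-03  1.0e-04] w 0.0202
q [ 0.44  0.6  -0.66  1.78  0.45  0.91 -0.53]
```

```bash
python3 -c "
from h import *
crop('pics/c14.png',295,225,80,60,10,'pics/c14x.png');crop('pics/c13.png',300,225,80,60,10,'pics/c13x.png');crop('pics/s14.png',290,190,80,60,10,'pics/s14x.png')
"
```

```text
(no output)
```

View pics/c14x.png

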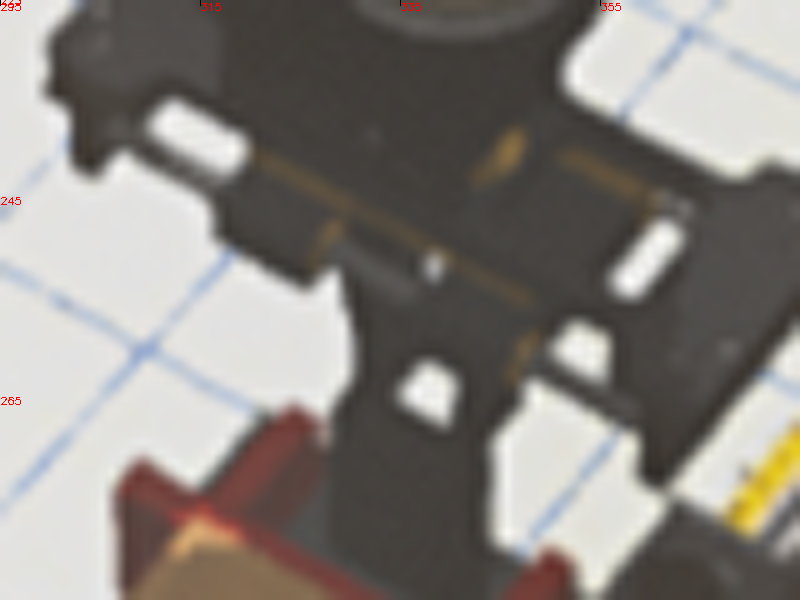

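View pics/c13x.png

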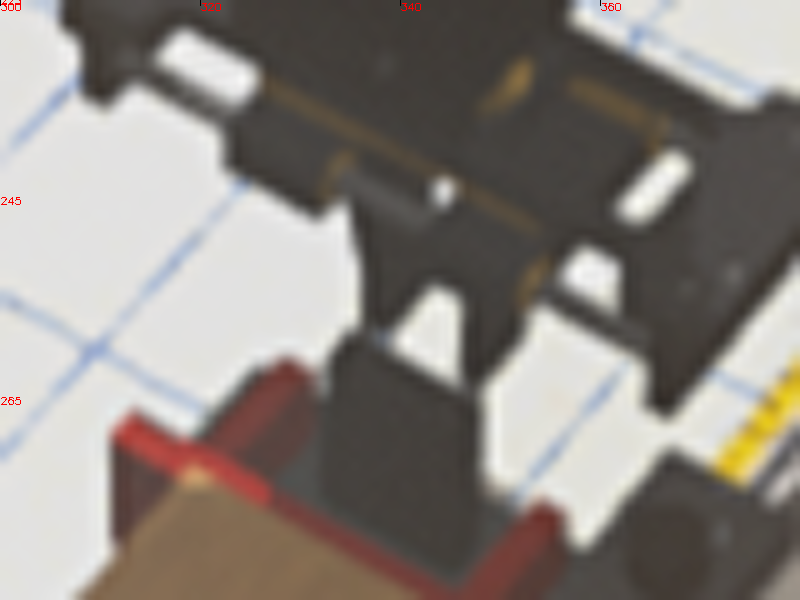

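View pics/s14x.png

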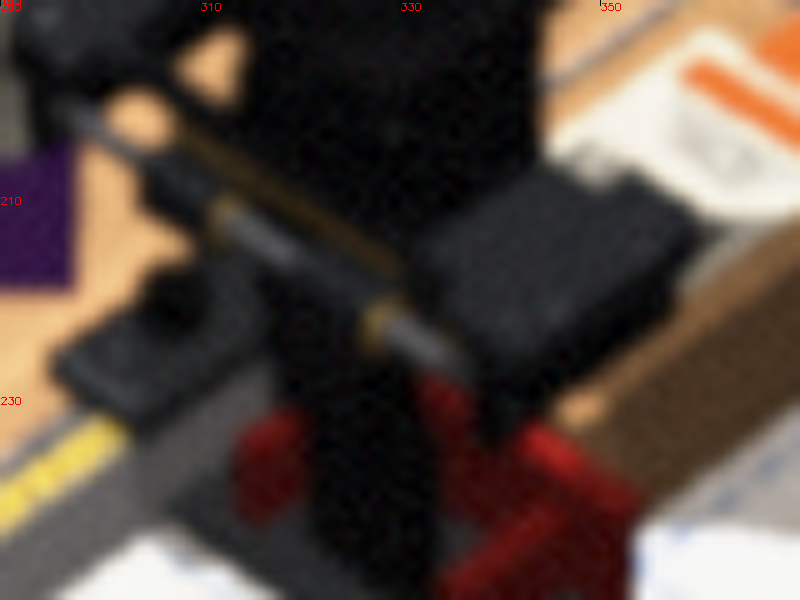

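```bash
python3 -c "
from h import *
B=np.load('B.npy');c,s=np.cos(B[2]),np.sin(B[2]);M=np.array([[c,s],[-s,c]])
def W(x,y,z): return np.r_[B[:2]+M.T@[x,y],z]
for n in('scene','side'):
  im=r.capture(n);S=r.sense()
  x0,y0=(295,225) if n=='scene' else (290,190)
  im=cv2.resize(im[y0:y0+65,x0:x0+80],None,fx=10,fy=9.0 if 0 else 10,interpolation=cv2.INTER_CUBIC).astype(np.uint8)
  im=cv2.convertScaleAbs(im,alpha=1.8,beta=20)
  def d(X,col):
    p=[tuple(int(round(a)) for a in (q-[x0,y0])*10) for q in proj(n,X)]
    for a,b in zip(p,p[1:]+p[:1]): cv2.line(im,a,b,col,1)
  f=-.0755
  d(np.array([W(x,y,.092) for x,y in[(.0455,f+.038),(.0895,f+.038),(.0895,f+.052),(.0455,f+.052)]]),(0,255,0))
  t=M@(S['tcp_pos'][:2]-B[:2])
  for sg in(1,-1): d(np.array([W(t[0]+sg*a,t[1]+b,S['tcp_pos'][2]) for a,b in[(.010,.0095),(.025,.0095),(.025,-.0095),(.01,-.0095)]]),(255,0,255))
  d(np.array([W(x,f,.068) for x in(.005,.13)]),(0,0,255))
  cv2.imwrite(f'pics/{n}15.png',im[:600])
print(S['clock'])
"
```

```text
22.1667
```

View pics/scene15.png

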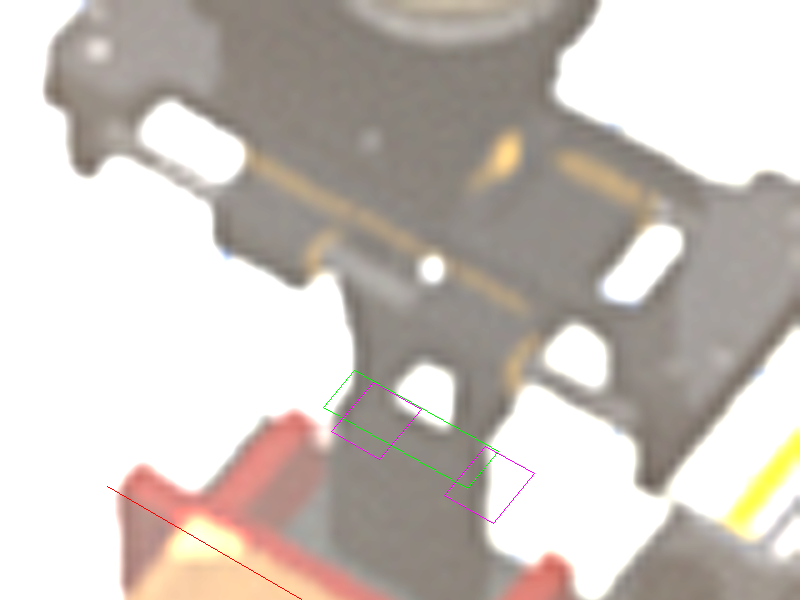

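View pics/side15.png

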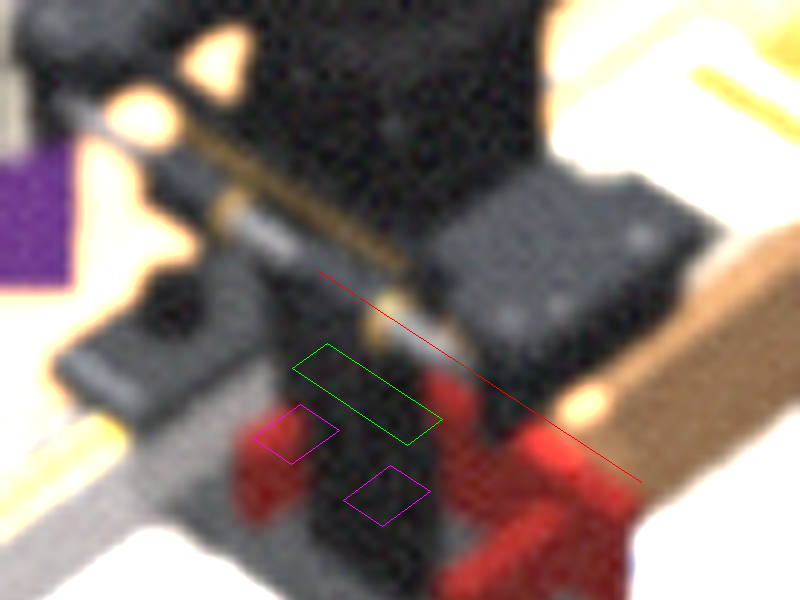

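```bash
python3 -c "
from h import *
B=np.load('B.npy');c,s=np.cos(B[2]),np.sin(B[2]);M=np.array([[c,s],[-s,c]])
def W(x,y,z): return np.r_[B[:2]+M.T@[x,y],z]
for z in(.0366,.045,.05,.055,.06): print(z,proj('side',W(-.1083,-.1299+.051,z))[0])
print('c4 tips')
for z in (.1675,.175,.18,.185): print(z,((proj('scene',W(-.0069-.0335,-.0139,z))[0]-[230,180])*4).round(),((proj('scene',W(-.0069+.0335,-.0139,z))[0]-[230,180])*4).round())
"
```

```text
0.0366 [385.48269712 266.00309974]
0.045 [385.71333498 263.93160888]
0.05 [385.85145356 262.6906127 ]
0.055 [385.99019948 261.443622  ]
0.06 [386.12957674 260.19059575]
c4 tips
0.1675 [299. 183.] [387. 231.]
0.175 [299. 175.] [387. 223.]
0.18 [299. 170.] [387. 218.]
0.185 [299. 165.] [387. 213.]
```

Overlays show the gripper went 8 mm past the tab: the cursor stayed at the true stop, and the finger tips (which retract when open) rode up onto the tab. Lifting straight off and looking.

Request:
step_arm --moves '[{"gripper": -0.54,"translation": [-0.01,0,0],"twist": 0},{"gripper": -0.54,"translation": [-0.02,0,0],"twist": 0},{"gripper": -0.54,"translation": [-0.03,0,0],"twist": 0},{"gripper": -1,"translation": [-0.03,0,-0.02],"twist": 0},{"gripper": -1,"translation": [0,0,-0.05],"twist": 0},{"gripper": -1,"translation": [0,0,-0.05],"twist": 0},{"gripper": -1,"translation": [0,0,-0.03],"twist": 0},{"gripper": -1,"translation": [0,0,0],"twist": 0}]'

```text
clock: 22.83
tcp_pos: [0.622, 0.1, 0.1379]
orientation: [0.524, 0.476, -0.522, 0.476]
contact_force: [-0.6, 0.2, 0.6]
gripper_width: 0.0015
```

```bash
cat > ov.py <<'E'
from h import *
import sys
tag=sys.argv[1];st()
B=np.load('B.npy');c,s=np.cos(B[2]),np.sin(B[2]);M=np.array([[c,s],[-s,c]])
def W(x,y,z): return np.r_[B[:2]+M.T@[x,y],z]
for n,x0,y0 in(('scene',255,230),('side',280,160)):
  im=r.capture(n);cv2.imwrite(f'pics/{n}{tag}raw.png',im)
  im=cv2.resize(im[y0:y0+120,x0:x0+130],None,fx=6,fy=5.0 if 0 else 6,interpolation=cv2.INTER_CUBIC)
  im=cv2.convertScaleAbs(im,alpha=1.3,beta=15)[:600]
  cv2.imwrite(f'pics/{n}{tag}.png',im)
E
python3 ov.py 16
```

```text
t 22.83 board xy [0.0653 0.0978] z 0.1379 F board [-0.6  0.2] 0.6 tooly-yaw err deg 0.51 tilt [-1.      0.0015 -0.0027] w 0.0015
q [ 0.28  0.55 -0.71  1.68  0.4   1.05 -0.66]
```

View pics/scene16.png

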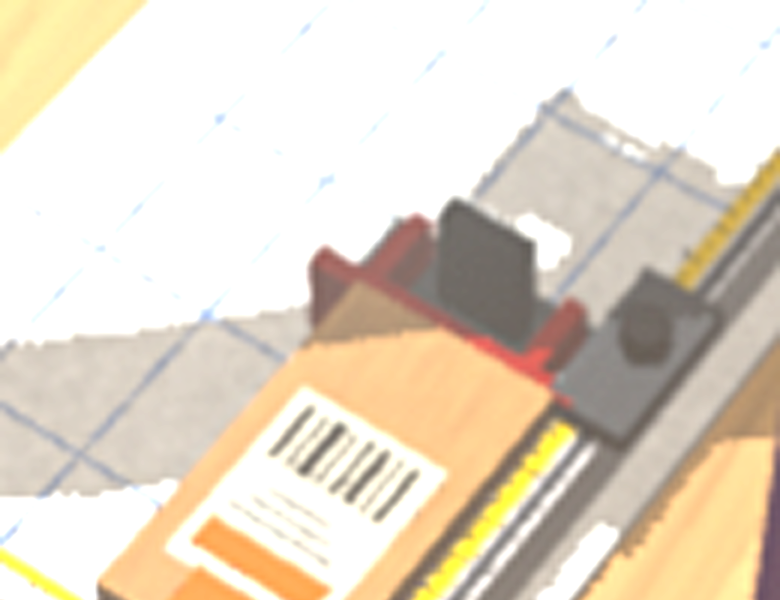

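View pics/side16.png

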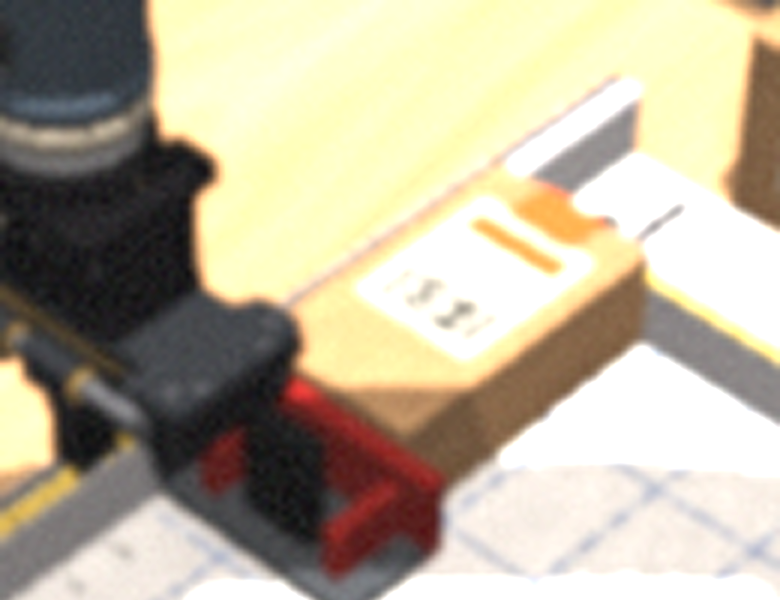

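Cursor and carton are undisturbed and flush at fence, stop and blade. The final held push wasn't completed, so I'll redo it with shut fingers set lower, between the ribs.

Request:
step_arm --moves '[{"gripper": -1,"translation": [0,0.002,0.02],"twist": 0},{"gripper": -1,"translation": [0,0,0.02],"twist": 0},{"gripper": -1,"translation": [0,0,0.02],"twist": 0},{"gripper": -1,"translation": [0,0,0.02],"twist": 0},{"gripper": -1,"translation": [0.02,0,0],"twist": 0},{"gripper": -1,"translation": [0.02,0,0],"twist": 0},{"gripper": -1,"translation": [0.02,0,0],"twist": 0},{"gripper": -1,"translation": [0.02,0,0],"twist": 0},{"gripper": -1,"translation": [0.02,0,0],"twist": 0},{"gripper": -1,"translation": [0.015,0,0],"twist": 0}]'

```text
clock: 23.77
tcp_pos: [0.617, 0.0293, 0.0488]
orientation: [-0.525, -0.472, 0.527, -0.473]
contact_force: [0.8, 0.0, -0.4]
gripper_width: 0.0003
```

Request:
step_arm --moves '[{"gripper": -1,"translation": [0,0,0],"twist": 0},{"gripper": -1,"translation": [0,0,0],"twist": 0}]'

```text
clock: 23.93
tcp_pos: [0.6174, 0.0319, 0.05]
orientation: [-0.525, -0.473, 0.526, -0.473]
contact_force: [-0.3, -0.2, 0.4]
gripper_width: 0.0002
```

```bash
python3 ov.py 17
```

```text
t 23.93 board xy [0.0678 0.0295] z 0.05 F board [-0.3 -0.2] 0.4 tooly-yaw err deg -0.08 tilt [-1.     -0.001   0.0013] w 0.0002
q [ 0.34  0.63 -0.65  1.78  0.48  0.89 -0.63]
```

View pics/scene17.png

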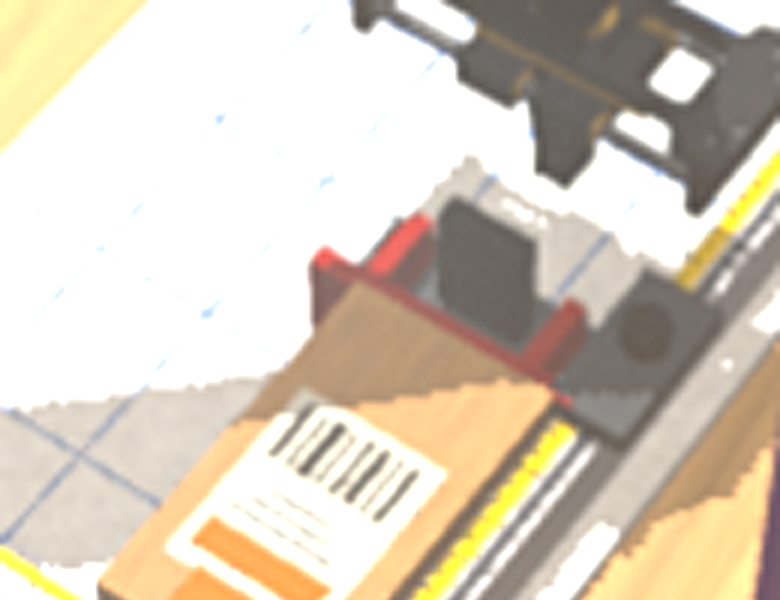

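View pics/side17.png

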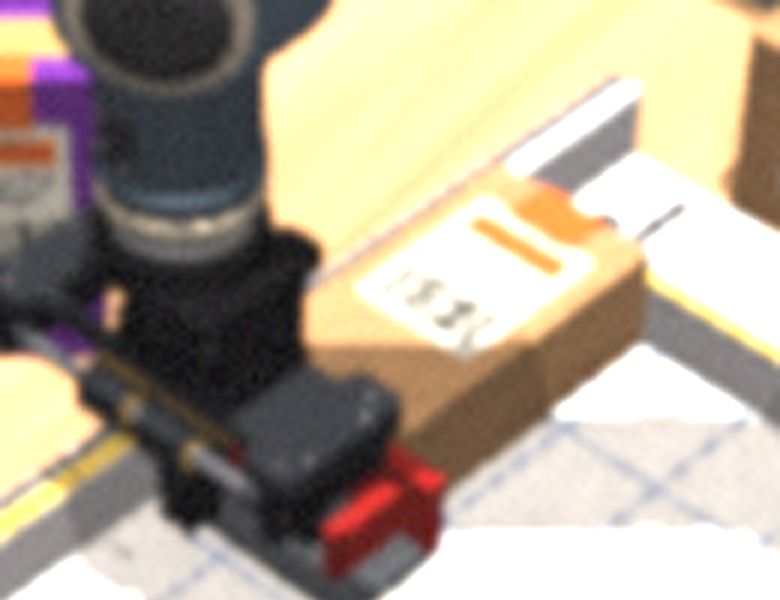

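```bash
python3 -c "
from h import *
B=np.load('B.npy');c,s=np.cos(B[2]),np.sin(B[2]);M=np.array([[c,s],[-s,c]])
def W(x,y,z): return np.r_[B[:2]+M.T@[x,y],z]
for z in(.04,.05,.06,.07,.08):print(z,*[((proj('scene',W(.0678+a,.0295+b,z))[0]-[255,230])*6).round() for a,b in((-.01,-.0095),(.01,-.0095),(.01,.0095),(0,0))])
"
```

```text
0.04 [530. 210.] [568. 232.] [592. 203.] [561. 207.]
0.05 [531. 197.] [569. 218.] [593. 189.] [562. 193.]
0.06 [532. 183.] [570. 205.] [594. 176.] [563. 179.]
0.07 [532. 169.] [571. 191.] [595. 162.] [564. 166.]
0.08 [533. 156.] [572. 177.] [596. 148.] [565. 152.]
```

Request:
step_arm --moves '[{"gripper": -1,"translation": [0.011,0,0.004],"twist": 0},{"gripper": -1,"translation": [0,0,0.008],"twist": 0},{"gripper": -1,"translation": [0,0,0.008],"twist": 0},{"gripper": -1,"translation": [0,0,0.008],"twist": 0},{"gripper": -1,"translation": [0,0,0.008],"twist": 0},{"gripper": -1,"translation": [0,0,0.005],"twist": 0},{"gripper": -1,"translation": [0,0,0.004],"twist": 0}]'

```text
clock: 24.62
tcp_pos: [0.6143, -0.0005, 0.0423]
orientation: [-0.525, -0.474, 0.525, -0.474]
contact_force: [-0.2, 0.2, -1.6]
gripper_width: 0.0003
```

Request:
step_arm --moves '[{"gripper": -1,"translation": [0,0,0.004],"twist": 0},{"gripper": -1,"translation": [0,0,0.003],"twist": 0}]'

```text
clock: 24.78
tcp_pos: [0.6137, -0.0049, 0.0422]
orientation: [0.525, 0.474, -0.525, 0.474]
contact_force: [-0.1, 0.3, -1.2]
gripper_width: 0.0001
```

Request:
step_arm --moves '[{"gripper": -1,"translation": [0,0,0.003],"twist": 0},{"gripper": -1,"translation": [0,0,0.002],"twist": 0}]'

```text
clock: 24.95
tcp_pos: [0.6134, -0.0074, 0.0422]
orientation: [0.525, 0.474, -0.524, 0.474]
contact_force: [-0.1, 4.4, -1.6]
gripper_width: 0.0004
```

```bash
python3 ov.py 18
```

```text
t 24.95 board xy [ 0.0678 -0.0099] z 0.0422 F board [-0.6  4.3] -1.6 tooly-yaw err deg 0.07 tilt [-1.0e+00  4.0e-04 -1.8e-03] w 0.0004
q [ 0.41  0.64 -0.65  1.8   0.48  0.87 -0.57]
```

View pics/scene18.png

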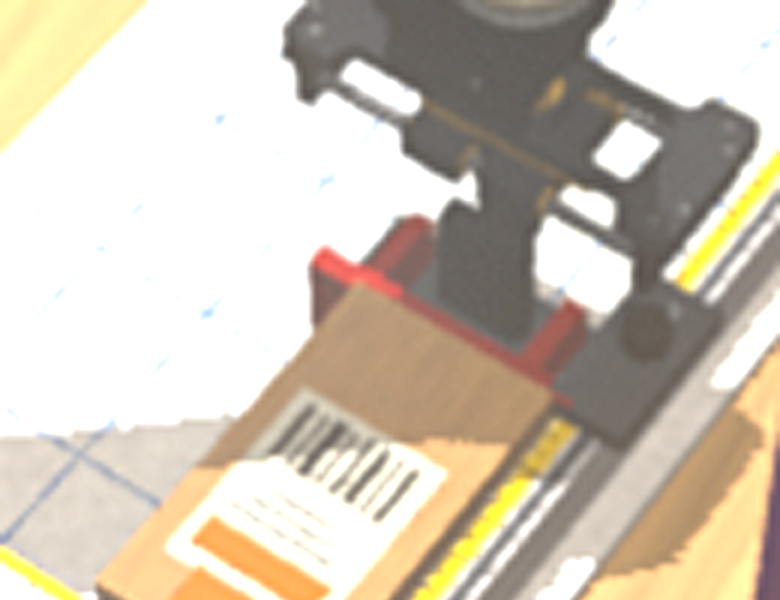

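Contact at the same place as before, with the fingers well below the tab's top. Building up the push.

Request:
step_arm --moves '[{"gripper": -1,"translation": [0,0,0.002],"twist": 0},{"gripper": -1,"translation": [0,0,0.002],"twist": 0},{"gripper": -1,"translation": [0,0,0],"twist": 0}]'

```text
clock: 25.3
tcp_pos: [0.6134, -0.0073, 0.0423]
orientation: [0.526, 0.476, -0.522, 0.474]
contact_force: [2.3, 7.8, -2.6]
gripper_width: 0.0006
```

Request:
step_arm --moves '[{"gripper": -1,"translation": [0,0,0.002],"twist": 0},{"gripper": -1,"translation": [0,0,0.001],"twist": 0},{"gripper": -1,"translation": [0,0,0],"twist": 0}]'

```text
clock: 25.55
tcp_pos: [0.6135, -0.0072, 0.0424]
orientation: [0.526, 0.476, -0.521, 0.474]
contact_force: [2.5, 11.0, -3.8]
gripper_width: 0.0004
```

Request:
step_arm --moves '[{"gripper": -1,"translation": [0,0,0.002],"twist": 0},{"gripper": -1,"translation": [0,0,0.001],"twist": 0},{"gripper": -1,"translation": [0,0,0],"twist": 0}]'

```text
clock: 25.8
tcp_pos: [0.6135, -0.0071, 0.0425]
orientation: [0.527, 0.477, -0.52, 0.473]
contact_force: [2.2, 14.1, -4.3]
gripper_width: 0.0002
```

Request:
step_arm --moves '[{"gripper": -1,"translation": [0,0,0.001],"twist": 0},{"gripper": -1,"translation": [0,0,0.001],"twist": 0},{"gripper": -1,"translation": [0,0,0],"twist": 0}]'

```text
clock: 26.05
tcp_pos: [0.6135, -0.0071, 0.0425]
orientation: [0.527, 0.478, -0.519, 0.473]
contact_force: [3.2, 17.4, -6.1]
gripper_width: 0.0004
```

Home, at 17.4 N without yielding. Holding about a second.

Request:
step_arm --moves '[{"gripper": -1,"translation": [0,0,0],"twist": 0},{"gripper": -1,"translation": [0,0,0],"twist": 0},{"gripper": -1,"translation": [0,0,0],"twist": 0},{"gripper": -1,"translation": [0,0,0],"twist": 0},{"gripper": -1,"translation": [0,0,0],"twist": 0},{"gripper": -1,"translation": [0,0,0],"twist": 0},{"gripper": -1,"translation": [0,0,0],"twist": 0},{"gripper": -1,"translation": [0,0,0],"twist": 0},{"gripper": -1,"translation": [0,0,0],"twist": 0},{"gripper": -1,"translation": [0,0,0],"twist": 0}]'

```text
clock: 26.88
tcp_pos: [0.6135, -0.0071, 0.0425]
orientation: [0.527, 0.478, -0.519, 0.473]
contact_force: [2.5, 16.1, -5.9]
gripper_width: 0.0003
```

Request:
step_arm --moves '[{"gripper": -1,"translation": [0,0,-0.005],"twist": 0},{"gripper": -1,"translation": [0,0,-0.006],"twist": 0},{"gripper": -1,"translation": [0,0,-0.01],"twist": 0},{"gripper": -1,"translation": [0,0,-0.015],"twist": 0},{"gripper": -1,"translation": [0,0,-0.02],"twist": 0},{"gripper": -1,"translation": [-0.04,0,-0.02],"twist": 0},{"gripper": -1,"translation": [-0.05,0,0],"twist": 0},{"gripper": -1,"translation": [-0.05,0,-0.02],"twist": 0},{"gripper": -1,"translation": [-0.05,0,-0.02],"twist": 0},{"gripper": -1,"translation": [-0.02,0,-0.03],"twist": 0}]'

```text
clock: 27.72
tcp_pos: [0.6262, 0.0913, 0.2055]
orientation: [0.528, 0.471, -0.524, 0.475]
contact_force: [0.7, -0.4, -0.8]
gripper_width: 0.0004
```

Request:
step_arm --moves '[{"gripper": -1,"translation": [0,-0.02,-0.045],"twist": 0},{"gripper": -1,"translation": [0,-0.02,-0.045],"twist": 0},{"gripper": -1,"translation": [0,-0.02,-0.045],"twist": 0},{"gripper": -1,"translation": [0,-0.02,-0.04],"twist": 0},{"gripper": -1,"translation": [0,0,0],"twist": 0}]'

```text
clock: 28.13
tcp_pos: [0.5724, 0.2376, 0.2008]
orientation: [0.523, 0.479, -0.521, 0.476]
contact_force: [-0.3, 1.3, 0.3]
gripper_width: 0.0001
```

```bash
python3 ov.py 19
```

```text
t 28.13 board xy [0.0019 0.2296] z 0.2008 F board [-0.4  1.2] 0.3 tooly-yaw err deg 0.75 tilt [-1.     -0.0012 -0.0048] w 0.0001
q [ 0.09  0.49 -0.77  1.64  0.36  1.16 -0.86]
```

View pics/scene19.png

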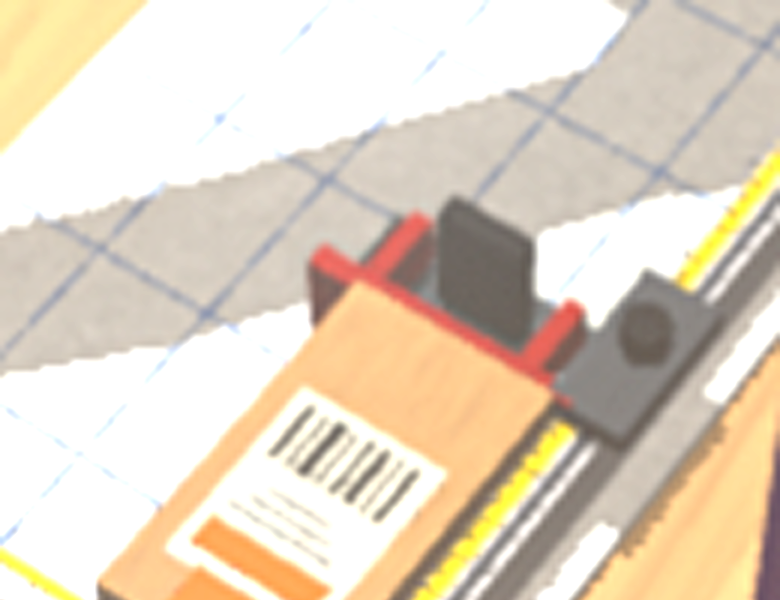

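View pics/side19.png

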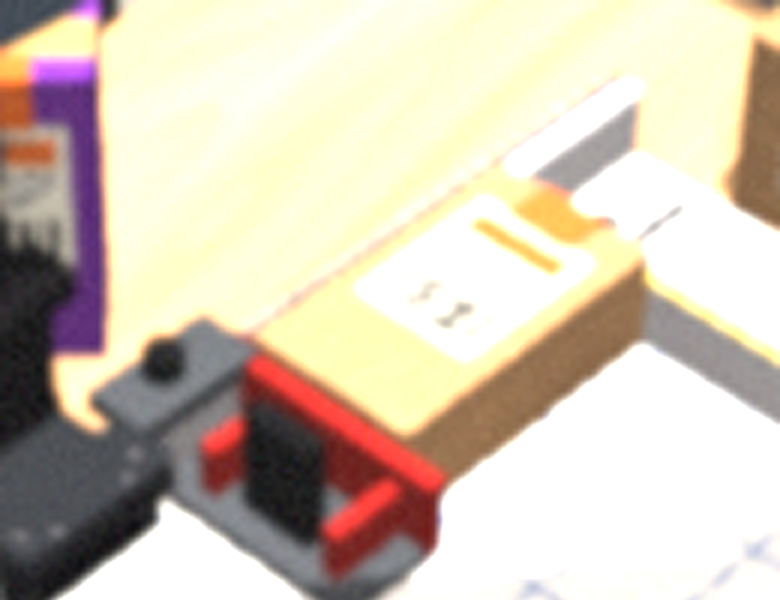

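View pics/scene19raw.png

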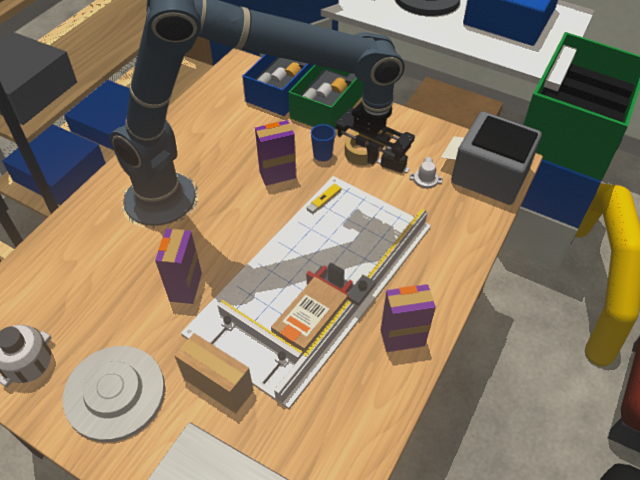

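Everything looks snug, and the rest is untouched. I'll take a closer wrist look at the fence, stop and blade contacts from above.

Request:
step_arm --moves '[{"gripper": -1,"translation": [-0.04,0,0],"twist": 0},{"gripper": -1,"translation": [-0.04,0,0],"twist": 0},{"gripper": -1,"translation": [-0.01,0.009,0.05],"twist": 0},{"gripper": -1,"translation": [-0.01,0.009,0.05],"twist": 0},{"gripper": -1,"translation": [0,0.009,0.05],"twist": 0},{"gripper": -1,"translation": [0,0.009,0.05],"twist": 0},{"gripper": -1,"translation": [0,0.009,0.05],"twist": 0},{"gripper": -1,"translation": [0,0.009,0.05],"twist": 0},{"gripper": -1,"translation": [0,0.009,0.05],"twist": 0},{"gripper": -1,"translation": [0,0.009,0.05],"twist": 0}]'

```text
clock: 29.07
tcp_pos: [0.6, -0.0801, 0.2747]
orientation: [-0.525, -0.473, 0.526, -0.473]
contact_force: [0.7, -0.5, 0.5]
gripper_width: 0.0006
```

Request:
step_arm --moves '[{"gripper": -1,"translation": [0,0.009,0.05],"twist": 0},{"gripper": -1,"translation": [0,0.009,0.05],"twist": 0},{"gripper": -1,"translation": [0,0.009,0.05],"twist": 0},{"gripper": -1,"translation": [0,0.009,0.05],"twist": 0},{"gripper": -1,"translation": [0,0.009,0.05],"twist": 0},{"gripper": -1,"translation": [0,0.009,0.05],"twist": 0},{"gripper": -1,"translation": [0,0,0.03],"twist": 0},{"gripper": -1,"translation": [0,0,0],"twist": 0},{"gripper": -1,"translation": [0,0,0],"twist": 0}]'

```text
clock: 29.82
tcp_pos: [0.6139, -0.3301, 0.2736]
orientation: [-0.526, -0.473, 0.527, -0.472]
contact_force: [0.5, 1.4, -0.6]
gripper_width: 0.0008
```

```bash
python3 -c "
from h import *
st();cv2.imwrite('pics/w20.png',r.capture('wrist'))"
```

```text
t 29.82 board xy [ 0.1012 -0.3309] z 0.2736 F board [0.4 1.4] -0.6 tooly-yaw err deg -0.34 tilt [-1.0e+00 -1.8e-03  7.0e-04] w 0.0008
q [ 0.83  0.54 -0.63  1.35  0.31  1.36  0.09]
```

View pics/w20.png

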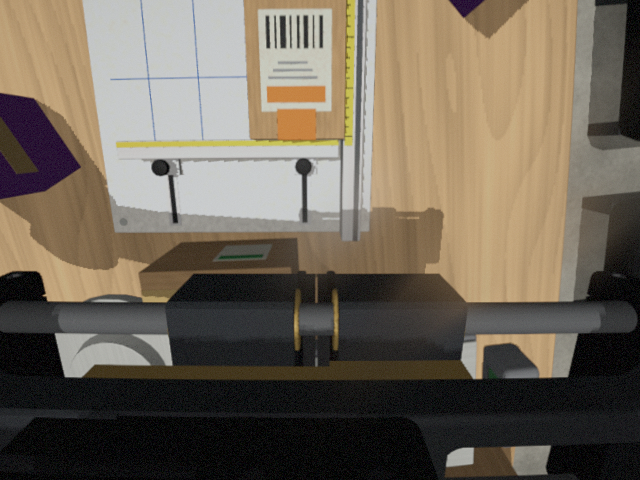

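The wrist view shows the carton's edges flush and parallel to the fence rule (x≈345) and the end stop (y≈140), with nothing else disturbed. Handing in.

```bash
python3 -c "
from rig import r
print(r.sign_off())"
```

```text
the job is handed in; nothing more can be done
None
```

The carton is tipped onto its plain back with the label on top, and it sits snug against the back fence and the end stop. The red cursor rests against its base. I handed in at about 30 s with the hand well away.

- **Tipping:** I pushed about 155 mm above the plate on the labelled side. The base stayed put while it tilted; as it fell, the carton slid roughly 15–20 mm towards the stop.
- **Back fence:** I pressed it square with both finger tips. It came home and I held it at about 16–17 N for about a second without it yielding.
- **End stop, first try failed:** The cursor brought the carton to the stop, but at about 13 N the half-open fingers rode up onto the push tab and slipped about 8 mm past it. At first I took this for a false stop; the overlay pictures showed the cursor had not moved, and after I lifted off both cursor and carton looked undisturbed.
- **End stop, second try held:** I repeated the push with shut fingers set lower, between the cursor's ribs. Contact came at the same place, and I held 16–17 N on the cursor for about a second without it yielding.

**Last checks:** In the final pictures the carton's edges are parallel and flush with the fence and the stop, and the cursor blade is on its base. The carton did not shift when I let go. The knife, the done carton and the other bench items I could see looked undisturbed. The pictures resolve only about 2–3 mm, so a smaller gap could not have been seen.

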